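# Jack up a loaded case lift and hold it

## Task

Stack the two loose blue cases squarely, one after the other in either order, on the blue case that stands on the lift plate. Then stand the red jack with its saddle centred under the plate's yellow lift pad (the cross marks the centre), pump the handle once - fully down, then let it spring all the way back up - and press it fully down a second time. Finish while still holding the handle down with the loaded plate raised on the jack alone; leave the spool, screwdriver and red bin where they are.

Things in the scene. Friction and masses are not known exactly. Their poses are not given: they have to be found in the camera images.
- carrier: Lift frame fixed to the bench: grey base plate 130 x 155 x 10 mm with two rubber-topped stops and two steel guide posts, joined by a bar, top 150 mm above the bench. Origin: on the bench, vertically below the middle of the case column's area; z up. Posts stand at its y = +85 mm, x = +-45 mm. Its base covers y -50 to +105 mm and x +-65 mm. Towards its -y, under the lift pad, the bench is free.
- lift_plate (a joint): Height in m of the aluminium lift plate above its stops: 0 = resting on them (top surface 107 mm above the bench). It slides only straight up and down and sinks back by itself. Plate: 10 mm thick, carrier x +-65 mm, y -65 to +100 mm; weighs 0.45 kg.
- lift_point (a point): The marked lift point: centre of the underside of the yellow lift pad (50 x 50 x 10 mm, black cross on top), which juts from the plate at carrier y = -115 mm. Underside 97 mm above the bench when the plate rests. The pad reaches from carrier y -90 to -140 mm, joined to the plate by a 30 mm wide tongue.
- jack: Loose red bench jack, 0.76 kg in all. Origin: underside of its base, vertically below the saddle centre; its x points from the handle to the saddle, z up. Base plate 260 x 70 x 10 mm: x -235 to +25 mm, y +-35 mm. Upright black grip post at x = -60 mm, 30 mm (x) by 24 mm (y), up to z = 100 mm, near the centre of mass: pinch it across y near its top to move the jack. Round red column of radius 20 mm at the origin, up to z 70 mm.
- saddle_top (a point): Centre of the top of the steel saddle, a disc 30 mm across; 85 mm above the bench when lowered (12 mm below the resting pad). It rises straight, 70 mm per rad of handle (35 mm for a full stroke), so a full stroke raises the plate about 23 mm.
- pump_handle (a joint): Angle in rad of the jack's pump handle: 0 = fully up (rest), 0.5 = fully down (stop). Its hinge lies along the jack's y at jack x = -100 mm, z = 62 mm. The bar leads from there towards -x, 0.42 rad above level at 0 and 0.08 rad below level at 0.5. A spring pushes it up: about 3 N at the pad when empty, about 8 to 13 N with the plate loaded. When released it returns by itself within about half a second.
- handle_pad (a point): Centre of the top face of the black rubber push pad at the handle's end (45 mm along the bar, 40 mm wide, 8 mm thick), 115 mm from the hinge along the bar and 8 mm above the bar's centre line; at jack x = -202 mm, z = 116 mm when up, x = -215 mm, z = 61 mm when fully down. Push down here with closed fingers.
- case_base: The case that already stands on the lift plate, loose: closed blue plastic parts case, 60 (its x) x 90 (its y) x 38 mm high, about 0.15 kg, white card on the lid, black latches on the two short ends. Origin: centre of its underside.
- case_a: Loose on the bench: closed blue plastic parts case, 60 (its x) x 90 (its y) x 38 mm high, about 0.15 kg, white card on the lid, black latches on the two short ends. Origin: centre of its underside.
- case_b: Loose on the bench: closed blue plastic parts case, 60 (its x) x 90 (its y) x 38 mm high, about 0.15 kg, white card on the lid, black latches on the two short ends. Origin: centre of its underside.
- spool: Bystander: small black wire reel standing on its flange, 80 mm across, 50 mm high. Origin: centre of its underside.
- screwdriver: Bystander: screwdriver lying on the bench along its x, about 200 mm long.
- bin: Bystander: small open red bin, 110 x 100 x 55 mm. Origin: centre of its underside.
Things that resemble listed ones, but are neither listed nor needed, are in the scene too. Leave any turquoise look-alike of the case_a alone. Leave any green look-alike of the case_b alone.

How it is judged:
By the outcome, as a careful person would: the job done as asked, in the order asked, and still so for the second after the job is handed in, while the arm keeps its last pose, push and grip.
It also fails if it takes over 72 s, if anything falls off the work surface, if the arm or the gripper's body presses on something with over 40 N, if the wrist force passes 120 N, or if a joint passes its speed limit or range.

## Robot

A 6-joint arm with a two-finger parallel gripper is mounted at the origin on the work surface. World frame = base frame: x ahead of the robot, y to its left, z up, the work surface at z = 0. Lengths are in m, angles in rad, forces in N, time in s.
With the tool pointing down it reaches from about 0.35 to 0.85 m from the base axis. Payload 8.1 kg.
Tool frame: the origin (TCP) lies on the mounting face of the last link; the fingertips stand 186 mm ahead of it and the grasp point (between the pads) lies ctrl.grip_point_offset ahead of it (ctrl.grip_point_offset is the distance from the TCP to the grasp point, in m); z points along the fingers, x is the direction in which the jaws open and shut, and the axes are right-handed (so a half turn about z gives the same grasp; the last joint's range is limited). The gripper opens to 93 mm and grips with 3 to 60 N. Pads are 15 mm wide; open, the fingers measure 128 mm over their backs; the gripper's body (75 mm by 188 mm) begins 65 mm behind the grasp point.
Start: joints at [1.066, 0.13, 1.488, -0, 1.523, -0.085], TCP at [0.245, 0.548, 0.405] pointing down, gripper open.
Joint ranges: [-2.96, 2.96], [-0.89, 2.26], [0.02, 2.5], [-1.34, 4.48], [0, 2.73], [-2.66, 2.66]. Speed limits (rad/s): [2.39, 2.39, 2.79, 3.14, 3.14, 3.14].

## Interface

Orientations are given as a unit quaternion [x, y, z, w].
In Python, from workcell import sensors, read_camera, workorder, ctrl gives the robot as it stands.
- The arm moves only by the tool move_arm, never from a script. Its argument "moves" is a list of rows, each a list of 6 numbers: the shift along the tool's x, y, z as a fraction of full scale, then the turn, a rotation vector about the tool's x, y, z as a fraction of full scale. A call has 1 to 8 rows; each row is the pose to reach, as a shift and turn from the pose commanded when the call began, along the tool's axes at that moment; what a row does not reach only later rows make up. Full scale, the value 1, is 15 cm for a shift and 45 degrees for a turn. A row lasts 1/10 s, in which the tool goes at most 50 mm and 8.59 degrees, less where a joint would pass 70% of its speed; a pose out of reach is approached as far as the arm can. A call with a number of a shift or a turn outside -1 to 1 is refused whole. A call with a gripper value outside its range is refused whole. "fingers" is the gripper command: -1 is fully open, 1 is shut, values between are in proportion, set as the call begins (left out, the last holds). The fingers move at their own pace and stop on an object; "grip_force" is the grip in N (left out, the last holds). Time passes only in rows, so rows that repeat a pose let the fingers close. It gives the time, the measured TCP pose, the force and the opening at its end, in the units of the state.
- sensors.observe(): the state, without advancing time (a new reading comes with each control period).
- read_camera(name): name is "scene" or "side" or "wrist"; returns a dict with "color" (480x640x3 uint8, blue, green, red), "range_z" (480x640 float32, m along the optical axis (not along the pixel's ray), 0 where there is no reading), "fx", "fy", "cx", "cy" (pixels), "rvec" (rotation vector, rad) and "tvec" (3), from world to camera coordinates, as OpenCV has them; the wrist camera has in their place "tool_from_camera" (4x4, takes a point from camera to tool coordinates, whose origin is the TCP and whose axes are the tool frame's). Camera axes: x right, y down, z forward; pixel columns grow to the right and rows downward; lengths in m; the calibration is good to about 2 mm. A picture is of the moment at which its call begins: read the wrist's pose just before it.
- workorder.finish_job(): hands the job in, once; it reports no verdict.
The state is a dict: "clock": time; "joint_pos": joint angles; "joint_velocities": joint speeds; "joint_torque": joint torques, N m; "position": TCP position; "tcp_rot": TCP orientation; "contact_force": force on the tool from outside, world axes, zero at the start; "ft_torque": the same for the moment, N m; "width": finger opening in m.
Only numpy, scipy, OpenCV 4.12 (cv2) and the standard library are available. Lean on these libraries where they do the work, as an engineer would, in place of code of your own. Each camera call takes 0.05 s, during which the arm holds its last target.

## Working session

There is one attempt and no reset: what is moved stays moved. The work goes in short steps, Python scripts to look and compute and a tool call to move; the robot and the scene stay as the last step left them, time stands still between calls to the robot, and variables do not carry over. Pictures are saved under pics/ and viewed, and the job is handed in when it is done.

Besides the shell and the picture viewer there is one more tool, called after "Emit:" as name(argument=value, ...) on one line, values as JSON. move_arm: Moves the arm, as the interface text tells. Shift numbers are shares of 15 cm and turn numbers shares of 45 degrees, none past 1 either way. Its arguments: {"type":"object","properties":{"moves":{"type":"array","items":{"type":"array","items":{"type":"number","minimum":-1,"maximum":1}}},"fingers":{"type":"number"},"grip_force":{"type":"number"}},"required":["moves"]}

```bash
ls; mkdir -p pics; python3 - <<'E'
from workcell import sensors, read_camera, workorder, ctrl
import cv2
print(sensors.observe()); print(ctrl.grip_point_offset)
for n in ("scene","side","wrist"):
    d=read_camera(n); cv2.imwrite(f"pics/{n}0.png",d["color"])
    print(n,d["fx"],d["fy"],d["cx"],d["cy"],d.get("rvec"),d.get("tvec"),d.get("tool_from_camera"))
E
```

```text
pics
{'clock': 0.0, 'joint_pos': array([ 1.06560540e+00,  1.31126210e-01,  1.48929301e+00, -1.45787854e-06,
        1.52301444e+00, -8.53677526e-02]), 'joint_velocities': array([ 3.15096598e-04,  8.13251849e-05, -1.45197183e-03,  1.12472788e-03,
        2.90028363e-04, -7.62614180e-04]), 'joint_torque': array([-1.41508858e-04, -5.59850514e+01, -4.91757202e+01,  7.67656881e-02,
        3.59041651e-02, -1.57533818e-04]), 'position': array([0.24440523, 0.54770312, 0.40370049]), 'tcp_rot': array([ 8.38927212e-01,  5.44242856e-01, -8.11795577e-04,  4.33951272e-04]), 'contact_force': array([ 0.96301091,  0.0786817 , -0.06620426]), 'ft_torque': array([ 0.01473363,  0.01420209, -0.02497054]), 'width': 0.0929931261399873}
0.1673
scene 447.391088220445 447.391088220445 319.010399013407 234.06487034484874 [ 2.16604031  0.73934595 -0.32647978] [-0.50018313 -0.10004207  1.31112653] None
side 554.1083505503688 554.1083505503688 313.0066007560042 236.04303829862707 [ 2.31161561 -0.48892339  0.21620983] [-0.47393162  0.30693351  0.96136584] None
wrist 349.6261427637594 349.6261427637594 319.5632055477397 242.42624959828797 None None [[ 9.99999838e-01 -4.59438343e-04  3.36573931e-04  2.06233581e-04]
 [ 3.47343282e-04  9.60323687e-01  2.78887604e-01 -7.82967840e-02]
 [-4.51351577e-04 -2.78887442e-01  9.60323691e-01  2.05255526e-02]
 [ 0.00000000e+00  0.00000000e+00  0.00000000e+00  1.00000000e+00]]
```

View pics/scene0.png

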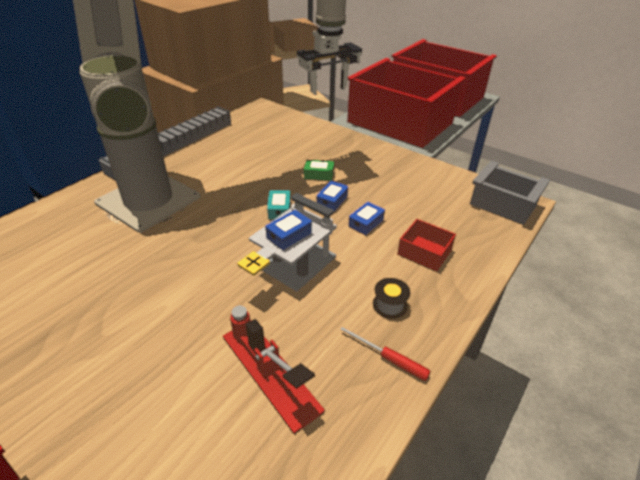

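View pics/side0.png

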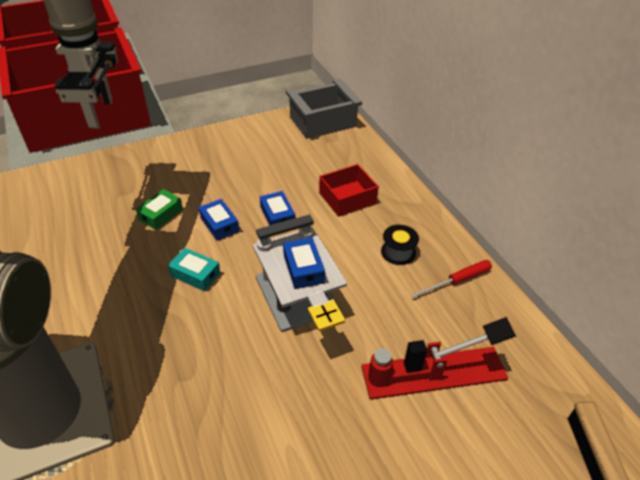

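View pics/wrist0.png

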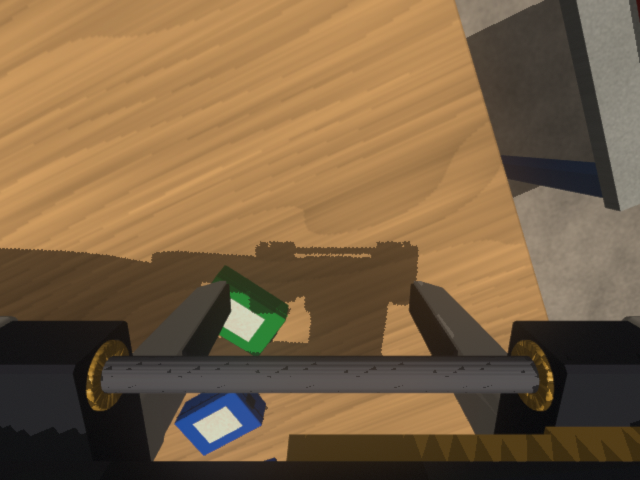

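```bash
cat > h.py <<'E'
from workcell import sensors, read_camera, workorder, ctrl
import cv2, numpy as np
from scipy.spatial.transform import Rotation as R
def cam(n):
    s=sensors.observe(); d=read_camera(n)
    if "rvec" in d and d["rvec"] is not None:
        Rm=R.from_rotvec(np.ravel(d["rvec"])).as_matrix(); t=np.ravel(d["tvec"])
        T=np.eye(4); T[:3,:3]=Rm.T; T[:3,3]=-Rm.T@t
    else:
        W=np.eye(4); W[:3,:3]=R.from_quat(s["tcp_rot"]).as_matrix(); W[:3,3]=s["position"]
        T=W@d["tool_from_camera"]
    d["T"]=T
    v,u=np.mgrid[0:480,0:640]; z=d["range_z"]
    P=np.stack([(u-d["cx"])/d["fx"]*z,(v-d["cy"])/d["fy"]*z,z],-1)
    d["P"]=P@T[:3,:3].T+T[:3,3]; d["P"][z<=0]=np.nan
    d["hsv"]=cv2.cvtColor(d["color"],cv2.COLOR_BGR2HSV)
    return d
def at(d,u,v,zw):
    "world point on pixel ray at height zw"
    r=d["T"][:3,:3]@np.array([(u-d["cx"])/d["fx"],(v-d["cy"])/d["fy"],1]); o=d["T"][:3,3]
    return o+r*(zw-o[2])/r[2]
def proj(d,p):
    q=np.linalg.inv(d["T"])@np.append(p,1); return q[0]/q[2]*d["fx"]+d["cx"],q[1]/q[2]*d["fy"]+d["cy"]
def tri(d1,p1,d2,p2):
    A=[];b=[]
    for d,(u,v) in((d1,p1),(d2,p2)):
        r=d["T"][:3,:3]@np.array([(u-d["cx"])/d["fx"],(v-d["cy"])/d["fy"],1]); r/=np.linalg.norm(r)
        M=np.eye(3)-np.outer(r,r); A.append(M); b.append(M@d["T"][:3,3])
    return np.linalg.lstsq(np.vstack(A),np.hstack(b),rcond=None)[0]
def crop(d,u0,v0,u1,v1,k,fn): cv2.imwrite(fn,cv2.resize(d["color"][v0:v1,u0:u1],None,fx=k,fy=k,interpolation=cv2.INTER_CUBIC))
E
python3 - <<'E'
from h import *
for n in ("scene","side"):
    d=cam(n); h=d["hsv"]; P=d["P"]
    for nm,lo,hi in (("blue",(105,120,50),(128,255,255)),("yellow",(24,150,120),(34,255,255)),("red",(0,200,60),(4,255,255)),("turq",(80,120,50),(100,255,255)),("green",(45,120,40),(75,255,255))):
        m=cv2.inRange(h,lo,hi); k,l,st,c=cv2.connectedComponentsWithStats(m)
        for i in range(1,k):
            if st[i,4]<40: continue
            q=P[l==i]; q=q[np.isfinite(q[:,0])]; q=q[(q[:,0]<1.2)&(q[:,2]>-.01)]
            if len(q)<30: continue
            print(n,nm,st[i],"mean",q.mean(0).round(3),"zmax",np.percentile(q[:,2],[5,50,95]).round(3))
crop(d,130,150,400,370,3,"pics/side_c1.png");crop(d,340,300,540,420,4,"pics/side_c2.png")
d=cam("scene")
crop(d,220,150,400,300,4,"pics/scene_c1.png");crop(d,200,290,350,440,4,"pics/scene_c2.png")
E
```

```text
scene blue [    0     0   105   215 13073] mean [-1.373  0.416  0.127] zmax [0.005 0.126 0.249]
scene blue [318 181  29  22 199] mean [0.431 0.323 0.037] zmax [0.034 0.037 0.04 ]
scene blue [351 203  33  23 205] mean [0.567 0.293 0.037] zmax [0.035 0.037 0.04 ]
scene blue [267 211  44  28 374] mean [0.519 0.029 0.144] zmax [0.142 0.145 0.147]
scene yellow [258 257  10   8  42] mean [ 0.522 -0.064  0.107] zmax [0.105 0.107 0.108]
scene yellow [238 258  11   9  52] mean [ 0.491 -0.09   0.105] zmax [0.105 0.107 0.109]
scene yellow [247 265  12   7  49] mean [ 0.521 -0.092  0.107] zmax [0.105 0.107 0.109]
scene yellow [385 285  15  10 114] mean [0.764 0.086 0.051] zmax [0.049 0.051 0.052]
scene red [466  56  28  19 101] mean [0.377 1.539 0.062] zmax [0.012 0.07  0.073]
scene red [386  73  79  42 508] mean [0.347 1.14  0.056] zmax [0.011 0.064 0.073]
scene red [418  81  15  11  40] mean [0.228 1.308 0.007] zmax [-0.006  0.008  0.018]
scene red [414 238  33  15 112] mean [0.749 0.321 0.008] zmax [0.002 0.004 0.054]
scene red [  0 457  18  23 142] mean [ 0.48  -0.606  0.038] zmax [0.012 0.0
[... 590 characters left out ...]
7 0.109]
side yellow [309 306  23  22 187] mean [ 0.494 -0.079  0.107] zmax [0.104 0.107 0.11 ]
side yellow [331 311  13  12  90] mean [ 0.523 -0.092  0.107] zmax [0.105 0.107 0.109]
side red [    0     0   150   151 12089] mean [0.165 1.274 0.039] zmax [-0.005  0.041  0.071]
side red [ 320  165   58   50 2006] mean [0.745 0.297 0.028] zmax [0.002 0.028 0.054]
side red [450 261  41  23 419] mean [ 0.866 -0.043  0.022] zmax [0.014 0.023 0.027]
side red [ 362  342  145   56 4294] mean [ 0.663 -0.218  0.02 ] zmax [0.007 0.011 0.067]
side turq [168 248  50  42 874] mean [0.326 0.189 0.031] zmax [0.01  0.036 0.04 ]
side green [136 189  46  40 822] mean [0.308 0.404 0.027] zmax [0.006 0.033 0.039]
```

View pics/side_c1.png

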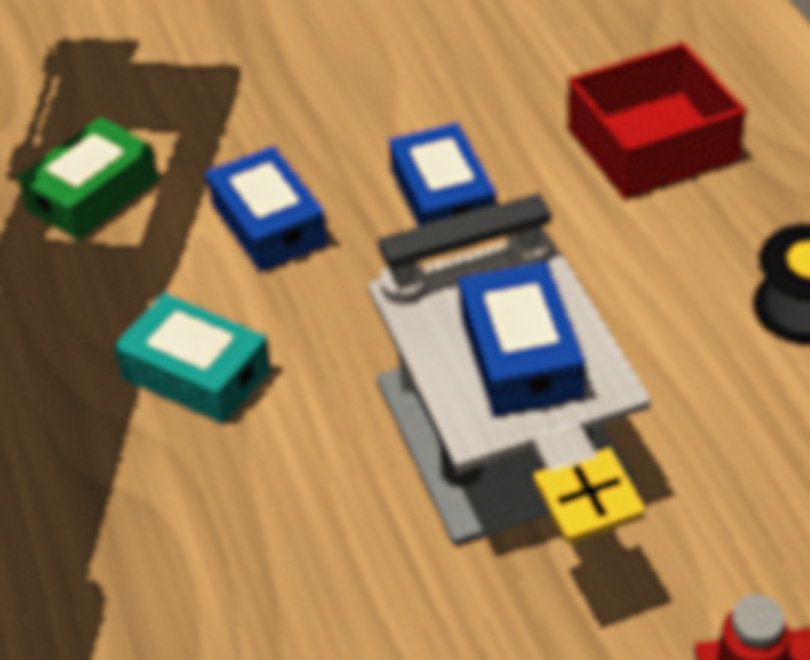

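View pics/side_c2.png

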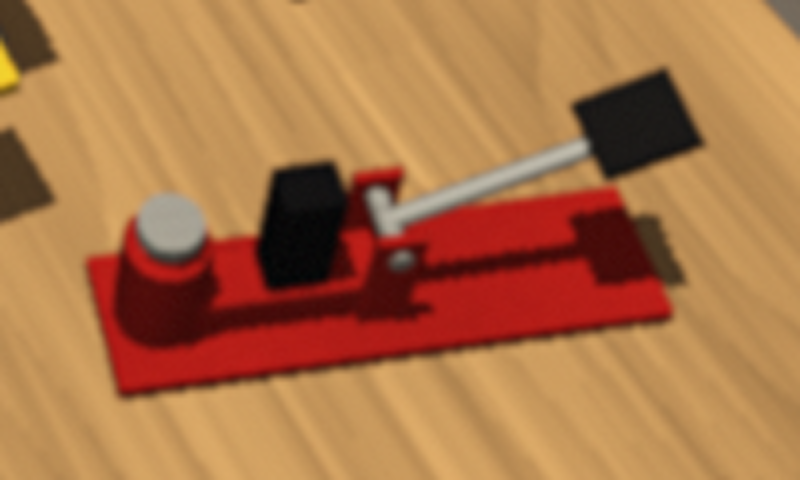

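View pics/scene_c1.png

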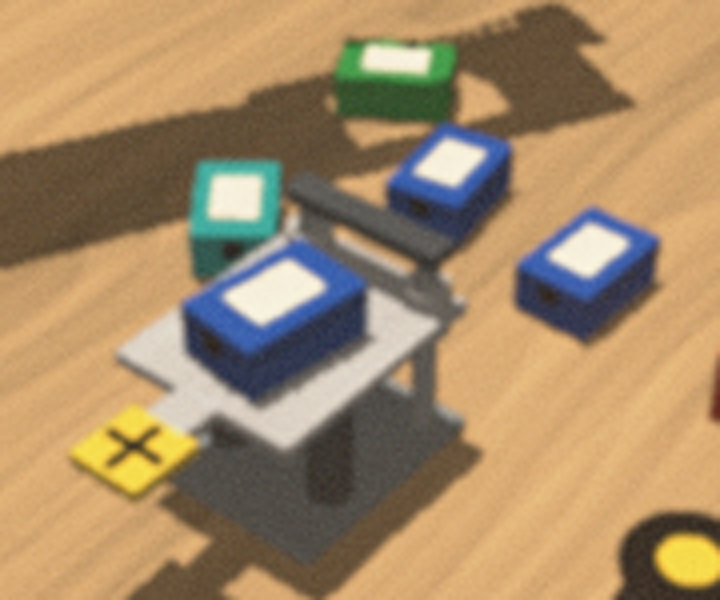

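View pics/scene_c2.png

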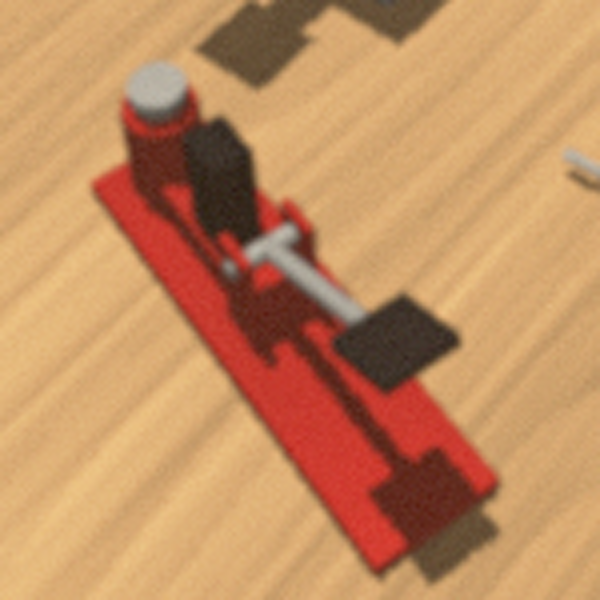

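```bash
python3 - <<'E'
from h import *
D={n:cam(n) for n in("scene","side")}
def rect(d,c,z,r=.07):
    P=d["P"]; h=d["hsv"]
    m=(np.abs(P[...,2]-z)<.006)&(np.hypot(P[...,0]-c[0],P[...,1]-c[1])<r)
    b=(h[...,0]>100)&(h[...,0]<130)&(h[...,1]>90); w=(h[...,1]<90)&(h[...,2]>150)
    m&=(b|w)
    m=m.astype(np.uint8); k,l,st,_=cv2.connectedComponentsWithStats(m); i=1+st[1:,4].argmax()
    # rectify: use pixel rays at z plane
    vv,uu=np.where(l==i)
    q=np.array([at(d,u,v,z)[:2] for u,v in zip(uu,vv)])
    (cx,cy),(a,b_),ang=cv2.minAreaRect((q*1000).astype(np.float32))
    if a>b_: a,b_,ang=b_,a,ang-90
    return np.round([cx,cy,a,b_,(ang+90)%180-90],1),len(q)   # ang = direction of short side
for nm,c,z in(("A",(.427,.318),.038),("B",(.56,.293),.038),("base",(.515,.025),.145)):
    for n in D: print(nm,n,rect(D[n],c,z))
s,c=D["side"],D["scene"]
print("cross",tri(s,(326.7,313.3),c,(253.2,261.8)),at(s,326.7,313.3,.107),at(c,253.2,261.8,.107))
f=lambda x,y,o,k:(x/k+o[0],y/k+o[1])
a,b=f(172,216,(340,300),4),f(158,87,(200,290),4)
print("saddle",tri(s,a,c,b),at(s,*a,.085),at(c,*b,.085))
print("jack corners")
for p in((88,260),(122,390),(670,315),(617,190)): print(at(s,*f(*p,(340,300),4),.01))
for p in((95,185),(380,572),(497,485)): print(at(c,*f(*p,(200,290),4),.01))
a,b=f(637,124,(340,300),4),f(397,343,(200,290),4)
print("pad",tri(s,a,c,b),at(s,*a,.116),at(c,*b,.116))
# post top
a,b=f(308,182,(340,300),4),f(220,147,(200,290),4)
print("post",tri(s,a,c,b),at(s,*a,.1),at(c,*b,.1))
print("plate corners")
for p in((370,287),(460,467),(648,404)): print(at(s,*f(*p,(130,150),3),.107))
for p in((117,352),(288,445)): print(at(c,*f(*p,(220,150),4),.107))
E
```

```text
A scene (array([430. , 326. ,  62.6,  95.6,   8.3]), 391)
A side (array([425.5, 323.4,  59.3,  96.6,   7.7]), 710)
B scene (array([563.4, 300.2,  61. ,  94.1,  -2.5]), 458)
B side (array([560.4, 297.3,  61.6,  96.4,  -2.3]), 666)
base scene (array([516.6,  32.1,  64.5,  92.7,  -9.1]), 717)
base side (array([512.7,  31.2,  60.6,  94.4,  -8.9]), 1185)
cross [ 0.50959229 -0.07881381  0.10817885] [ 0.51003631 -0.07782923  0.107     ] [ 0.50871949 -0.07815717  0.107     ]
saddle [ 0.56917399 -0.18191888  0.08510606] [ 0.56940623 -0.18079163  0.085     ] [ 0.56940093 -0.18293512  0.085     ]
jack corners
[ 0.55302126 -0.14591172  0.01      ]
[ 0.53604445 -0.21045038  0.01      ]
[ 0.78168716 -0.27800995  0.01      ]
[ 0.80122972 -0.21342658  0.01      ]
[ 0.53941906 -0.20919077  0.01      ]
[ 0.78698008 -0.27620553  0.01      ]
[ 0.80317456 -0.21328991  0.01      ]
pad [ 0.7646117  -0.23538433  0.11293378] [ 0.76239361 -0.23743752  0.116     ] [ 0.76578976 -0.2362979   0.116     ]
post [ 0.62621442 -0.19662808  0.09702035] [ 0.62492649 -0.19737374  0.1       ] [ 0.62823071 -0.1990192   0.1       ]
plate corners
[0.44734166 0.13289516 0.107     ]
[ 0.44576045 -0.03092368  0.107     ]
[ 0.57127969 -0.03205509  0.107     ]
[ 0.44688289 -0.02648586  0.107     ]
[ 0.57310534 -0.02534903  0.107     ]
```

```bash
cat >> h.py <<'E'
def plan(x,y,z,yaw):
    "z = grasp point height, yaw deg of tool x in world; prints shift/turn fractions from measured pose"
    s=sensors.observe(); Rc=R.from_quat(s["tcp_rot"]); p=np.array(s["position"])
    th=np.radians(yaw); Rt=R.from_matrix(np.array([[np.cos(th),np.sin(th),0],[np.sin(th),-np.cos(th),0],[0,0,-1]]).astype(float))
    t=np.array([x,y,z+ctrl.grip_point_offset])
    sh=Rc.inv().apply(t-p)/.15; rv=(Rc.inv()*Rt).as_rotvec()/np.pi*4
    print("t",round(s["clock"],2),"shift",sh.round(3),"turn",rv.round(3),"w",round(s["width"],4),"F",np.round(s["contact_force"],1))
def pose():
    s=sensors.observe(); x=R.from_quat(s["tcp_rot"]).as_matrix()
    print("grasp",(s["position"]+x[:,2]*ctrl.grip_point_offset).round(4),"yaw",np.degrees(np.arctan2(x[1,0],x[0,0])).round(2),"tilt",np.degrees(np.arccos(-x[2,2])).round(2),"t",round(s["clock"],2),"w",round(s["width"],4),"F",np.round(s["contact_force"],1))
E
python3 -c "
from h import *
plan(.4275,.3245,.2,8)"
```

```text
t 0.4 shift [-0.863  1.721  0.249] turn [0.    0.    1.288] w 0.0928 F [-0.2 -0.1 -0.6]
```

Emit:
move_arm(moves=[[-0.5, 1, 0.2, 0, 0, 0.8], [-0.5, 1, 0.2, 0, 0, 0.8], [-0.5, 1, 0.2, 0, 0, 0.8], [-0.5, 1, 0.2, 0, 0, 0.8], [-0.5, 1, 0.2, 0, 0, 0.8]], fingers=-1)

```text
clock: 0.9
position: [0.3525, 0.4161, 0.374]
tcp_rot: [0.967, 0.254, -0.0, 0.001]
contact_force: [0.5, 0.4, -0.2]
width: 0.093
```

```bash
python3 -c "
from h import *
plan(.4275,.3245,.2,8)"
```

```text
t 0.9 shift [0.135 0.777 0.046] turn [0.001 0.001 0.477] w 0.093 F [ 0.5  0.4 -0.2]
```

Emit:
move_arm(moves=[[0.13, 0.75, 0.05, 0, 0, 0.47], [0.13, 0.75, 0.05, 0, 0, 0.47], [0.13, 0.75, 0.05, 0, 0, 0.47], [0.13, 0.75, 0.05, 0, 0, 0.47], [0.13, 0.75, 0.05, 0, 0, 0.47]])

```text
clock: 1.4
position: [0.4237, 0.3313, 0.3675]
tcp_rot: [0.997, 0.078, -0.0, -0.0]
contact_force: [1.1, 0.1, 0.2]
width: 0.0932
```

```bash
python3 -c "
from h import *
pose()
d=cam('wrist'); cv2.imwrite('pics/wA.png',d['color'])"
```

```text
grasp [0.4236 0.3314 0.2002] yaw 8.97 tilt 0.05 t 1.4 w 0.0932 F [1.1 0.1 0.2]
```

View pics/wA.png

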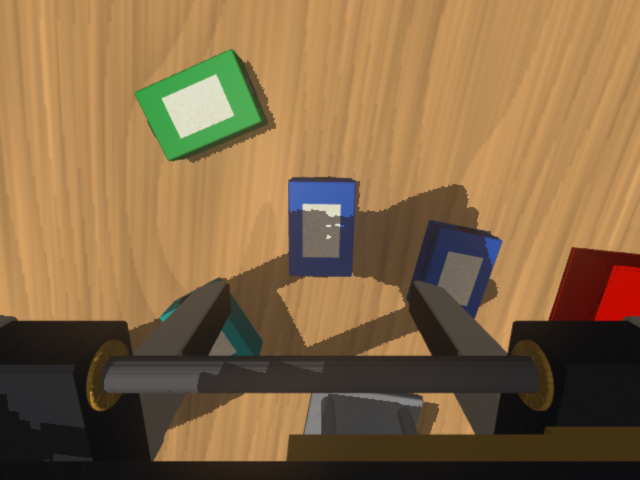

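```bash
python3 -c "
from h import *
d=cam('wrist'); crop(d,260,160,400,290,5,'pics/wAc.png')"
```

```text
(no output)
```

View pics/wAc.png

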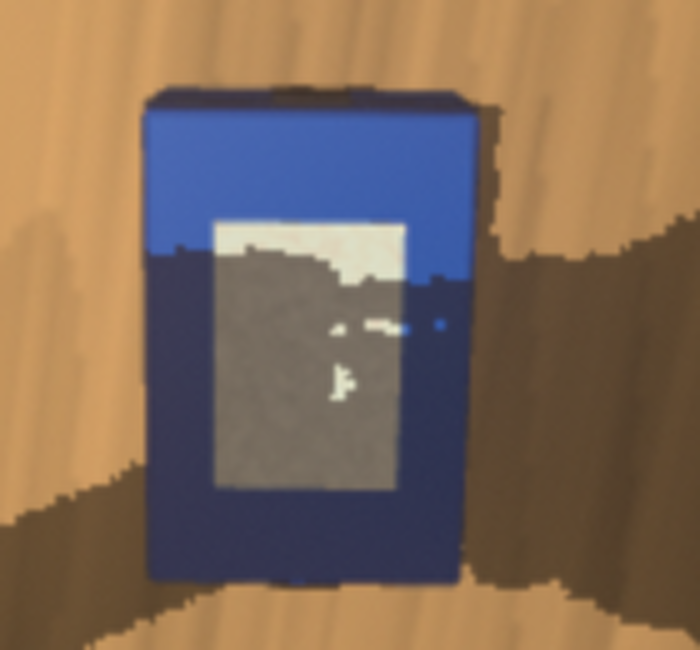

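```bash
cat >> h.py <<'E'
def rc(d,pts,u0,v0,k,z):
    q=np.array([at(d,(x+.5)/k-.5+u0,(y+.5)/k-.5+v0,z)[:2] for x,y in pts])
    c=q.mean(0); e1=(q[1]+q[2]-q[0]-q[3])/2; e2=(q[0]+q[1]-q[2]-q[3])/2  # order TL,TR,BR,BL
    a=lambda e:np.degrees(np.arctan2(e[1],e[0])).round(2)
    print("centre",c.round(4),"w",np.linalg.norm(e1).round(4),"l",np.linalg.norm(e2).round(4),"ang",a(e1),a(e2)-90)
E
python3 -c "
from h import *
d=cam('wrist'); pose()
rc(d,[(146,110),(477,110),(460,580),(150,580)],260,160,5,.038)
print(np.nanmedian(d['P'][215:235,295:300],axis=(0,1)))
plan(.515,.06,.28,-9)"
```

```text
grasp [0.4232 0.3318 0.2002] yaw 9.0 tilt 0.03 t 1.55 w 0.0932 F [ 0.8 -1.   0.1]
centre [0.4243 0.332 ] w 0.0583 l 0.0882 ang 9.0 8.299999999999997
[0.40169501 0.33423114 0.03739397]
t 1.55 shift [ 0.321  1.885 -0.533] turn [-0.001 -0.     0.4  ] w 0.0932 F [ 0.8 -1.   0.1]
```

Emit:
move_arm(moves=[[0.16, 0.95, -0.6, 0, 0, 0.4], [0.16, 0.95, -0.6, 0, 0, 0.4], [0.16, 0.95, -0.6, 0, 0, 0.4], [0.16, 0.95, -0.6, 0, 0, 0.4]])

```text
clock: 1.95
position: [0.4701, 0.1919, 0.4607]
tcp_rot: [0.997, -0.08, 0.002, -0.0]
contact_force: [1.2, -0.0, 0.2]
width: 0.0925
```

```bash
python3 -c "
from h import *
plan(.515,.037,.307,-9)"
```

```text
t 1.95 shift [ 0.461  0.972 -0.09 ] turn [-0.002 -0.006 -0.004] w 0.0925 F [ 1.2 -0.   0.2]
```

Emit:
move_arm(moves=[[0.46, 0.96, -0.09, 0, 0, 0], [0.46, 0.96, -0.09, 0, 0, 0], [0.46, 0.96, -0.09, 0, 0, 0], [0.46, 0.96, -0.09, 0, 0, 0], [0.46, 0.96, -0.09, 0, 0, 0], [0.46, 0.96, -0.09, 0, 0, 0]])

```text
clock: 2.55
position: [0.5144, 0.0416, 0.4706]
tcp_rot: [0.997, -0.08, -0.0, -0.0]
contact_force: [0.0, 0.9, -0.4]
width: 0.0932
```

```bash
python3 -c "
from h import *
pose()
d=cam('wrist'); cv2.imwrite('pics/wB.png',d['color']);crop(d,260,160,400,290,5,'pics/wBc.png')"
```

```text
grasp [0.5143 0.0417 0.3033] yaw -9.12 tilt 0.05 t 2.55 w 0.0932 F [ 0.   0.9 -0.4]
```

View pics/wB.png

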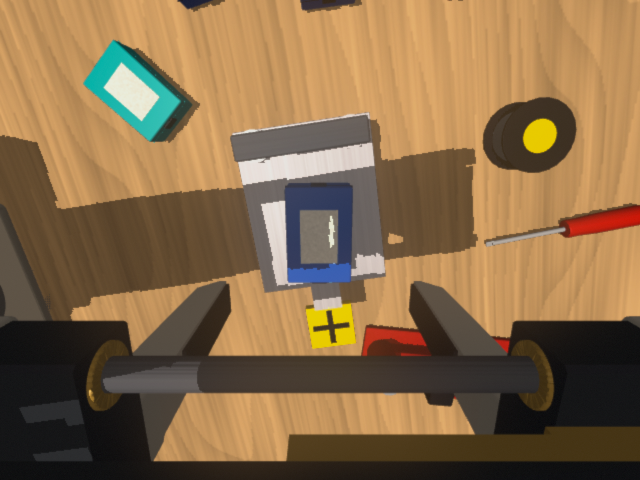

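View pics/wBc.png

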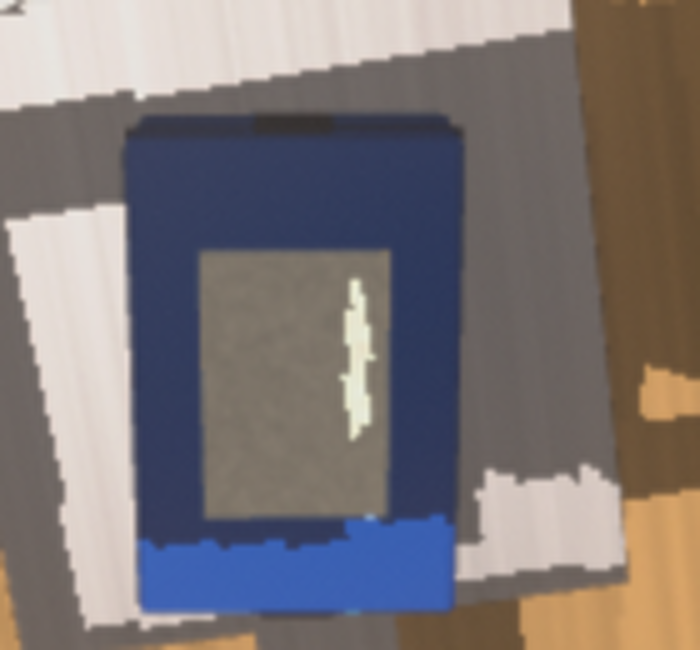

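```bash
python3 -c "
from h import *
d=cam('wrist'); pose()
rc(d,[(127,137),(462,137),(454,610),(141,610)],260,160,5,.145)
print(np.nanmedian(d['P'][225:245,290:298],axis=(0,1)))
print('cross',at(d,331,326,.107))
plan(.4245,.3315,.12,8.6)"
```

```text
grasp [0.5142 0.0421 0.3033] yaw -9.05 tilt 0.04 t 2.65 w 0.0929 F [-0.3  0.2 -0.6]
centre [0.5122 0.0379] w 0.0585 l 0.0884 ang -9.07 -8.780000000000001
[0.48973052 0.04285628 0.14443716]
cross [ 0.5074052  -0.07527217  0.107     ]
t 2.65 shift [-0.894 -1.811  1.223] turn [-0.001  0.    -0.392] w 0.0929 F [-0.3  0.2 -0.6]
```

Emit:
move_arm(moves=[[-0.45, -0.9, 0, 0, 0, -0.2], [-0.45, -0.9, 0.2, 0, 0, -0.4], [-0.45, -0.9, 0.3, 0, 0, -0.4], [-0.45, -0.9, 0.3, 0, 0, -0.4]])

```text
clock: 3.05
position: [0.4668, 0.1888, 0.4228]
tcp_rot: [0.997, 0.08, -0.002, -0.0]
contact_force: [0.3, -0.6, -0.5]
width: 0.0931
```

```bash
python3 -c "
from h import *
plan(.4243,.332,.12,8.8)"
```

```text
t 3.05 shift [-0.124 -0.986  0.905] turn [-0.001  0.005  0.008] w 0.0931 F [ 0.3 -0.6 -0.5]
```

Emit:
move_arm(moves=[[-0.12, -0.95, 0.9, 0, 0, 0], [-0.12, -0.95, 0.9, 0, 0, 0], [-0.12, -0.95, 0.9, 0, 0, 0], [-0.12, -0.95, 0.9, 0, 0, 0], [-0.12, -0.95, 0.9, 0, 0, 0], [-0.12, -0.95, 0.9, 0, 0, 0], [-0.12, -0.95, 0.9, 0, 0, 0]])

```text
clock: 3.75
position: [0.4304, 0.3225, 0.2921]
tcp_rot: [0.997, 0.077, 0.001, -0.0]
contact_force: [0.5, -0.1, 0.3]
width: 0.0925
```

```bash
python3 -c "
from h import *
pose();plan(.4243,.332,.026,8.8)"
```

```text
grasp [0.4307 0.3226 0.1248] yaw 8.83 tilt 0.11 t 3.75 w 0.0925 F [ 0.5 -0.1  0.3]
t 3.75 shift [-0.032 -0.069  0.659] turn [-0.    -0.002  0.001] w 0.0925 F [ 0.5 -0.1  0.3]
```

Emit:
move_arm(moves=[[-0.032, -0.069, 0.3, 0, 0, 0], [-0.032, -0.069, 0.45, 0, 0, 0], [-0.032, -0.069, 0.6, 0, 0, 0], [-0.032, -0.069, 0.659, 0, 0, 0], [-0.032, -0.069, 0.659, 0, 0, 0], [-0.032, -0.069, 0.659, 0, 0, 0], [-0.032, -0.069, 0.659, 0, 0, 0]])

```text
clock: 4.45
position: [0.4247, 0.3322, 0.1939]
tcp_rot: [0.997, 0.077, 0.001, -0.001]
contact_force: [0.6, -1.0, 0.4]
width: 0.0932
```

```bash
python3 -c "
from h import *
pose();plan(.4243,.332,.026,8.8)"
```

```text
grasp [0.4251 0.3325 0.0266] yaw 8.77 tilt 0.18 t 4.45 w 0.0932 F [ 0.6 -1.   0.4]
t 4.45 shift [-0.003  0.001  0.004] turn [-0.002 -0.004 -0.001] w 0.0932 F [ 0.6 -1.   0.4]
```

Close.

Emit:
move_arm(moves=[[0, 0, 0, 0, 0, 0], [0, 0, 0, 0, 0, 0], [0, 0, 0, 0, 0, 0], [0, 0, 0, 0, 0, 0], [0, 0, 0, 0, 0, 0], [0, 0, 0, 0, 0, 0]], fingers=1, grip_force=25)

```text
clock: 5.05
position: [0.4237, 0.3319, 0.1919]
tcp_rot: [0.997, 0.077, 0.0, -0.0]
contact_force: [1.2, -0.0, 0.3]
width: 0.0595
```

```bash
python3 -c "
from h import *
pose()"
```

```text
grasp [0.4237 0.3319 0.0246] yaw 8.8 tilt 0.01 t 5.05 w 0.0595 F [ 1.2 -0.   0.3]
```

Emit:
move_arm(moves=[[0, 0, -0.1, 0, 0, 0], [0, 0, -0.3, 0, 0, 0], [0, 0, -0.6, 0, 0, 0], [0, 0, -0.9, 0, 0, 0], [0, 0.2, -1, 0, 0, 0.1], [0, 0.5, -1, 0, 0, 0.2], [0, 0.8, -1, 0, 0, 0.3], [0, 0.8, -1, 0, 0, 0.3]])

```text
clock: 5.85
position: [0.4425, 0.2092, 0.3429]
tcp_rot: [0.999, -0.044, 0.001, 0.001]
contact_force: [1.4, -0.2, -2.0]
width: 0.0601
```

```bash
python3 -c "
from h import *
pose();plan(.5122,.0379,.2,-8.95)"
```

```text
grasp [0.4427 0.209  0.1756] yaw -5.09 tilt 0.11 t 5.85 w 0.0601 F [ 1.4 -0.2 -2. ]
t 5.85 shift [ 0.564  1.097 -0.16 ] turn [ 0.002 -0.001  0.086] w 0.0601 F [ 1.4 -0.2 -2. ]
```

Emit:
move_arm(moves=[[0, 0, -0.28, 0, 0, 0.04], [0.15, 0.25, -0.28, 0, 0, 0.08], [0.3, 0.5, -0.28, 0, 0, 0.08], [0.45, 0.75, -0.28, 0, 0, 0.08], [0.55, 0.97, -0.28, 0, 0, 0.08], [0.55, 0.97, -0.28, 0, 0, 0.08], [0.55, 0.97, -0.28, 0, 0, 0.08], [0.55, 0.97, -0.28, 0, 0, 0.08]])

```text
clock: 6.65
position: [0.512, 0.0624, 0.3841]
tcp_rot: [0.997, -0.072, -0.0, -0.0]
contact_force: [-0.9, -0.0, -1.0]
width: 0.0602
```

```bash
python3 -c "
from h import *
pose();plan(.5122,.0379,.18,-8.95)"
```

```text
grasp [0.5119 0.0625 0.2168] yaw -8.25 tilt 0.03 t 6.65 w 0.0602 F [-0.9 -0.  -1. ]
t 6.65 shift [0.025 0.161 0.245] turn [-0.001  0.     0.015] w 0.0602 F [-0.9 -0.  -1. ]
```

Emit:
move_arm(moves=[[0.025, 0.161, 0.1, 0, 0, 0.015], [0.025, 0.161, 0.2, 0, 0, 0.015], [0.025, 0.161, 0.23, 0, 0, 0.015], [0.025, 0.161, 0.23, 0, 0, 0.015], [0.025, 0.161, 0.23, 0, 0, 0.015], [0.025, 0.161, 0.23, 0, 0, 0.015]])

```text
clock: 7.25
position: [0.5127, 0.0376, 0.3502]
tcp_rot: [0.997, -0.078, 0.001, -0.0]
contact_force: [-0.2, -0.1, -1.6]
width: 0.06
```

```bash
python3 -c "
from h import *
pose();plan(.5122,.0379,.171,-8.95)
d=cam('side');crop(d,250,200,370,300,6,'pics/s2.png')
d=cam('scene');crop(d,230,180,350,280,6,'pics/c2.png')"
```

```text
grasp [0.5129 0.0377 0.1829] yaw -8.93 tilt 0.07 t 7.25 w 0.06 F [-0.2 -0.1 -1.6]
t 7.25 shift [-0.004 -0.001  0.079] turn [-0.    -0.001  0.001] w 0.06 F [-0.2 -0.1 -1.6]
```

View pics/s2.png

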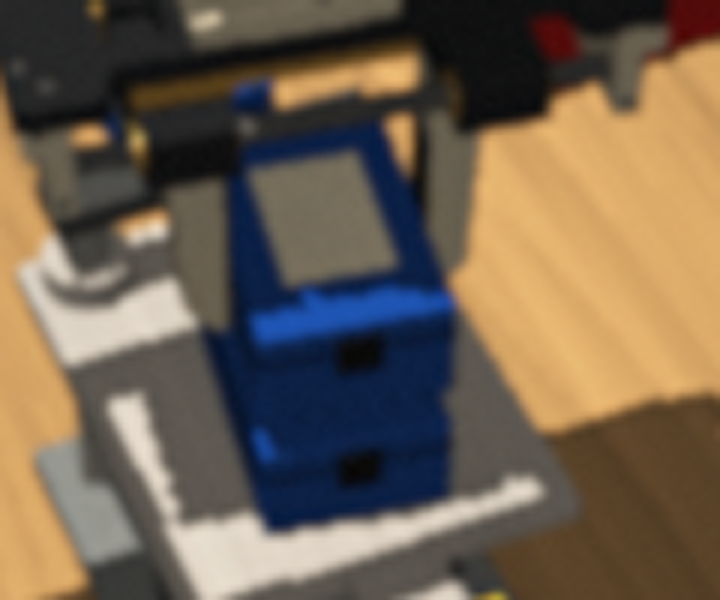

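View pics/c2.png

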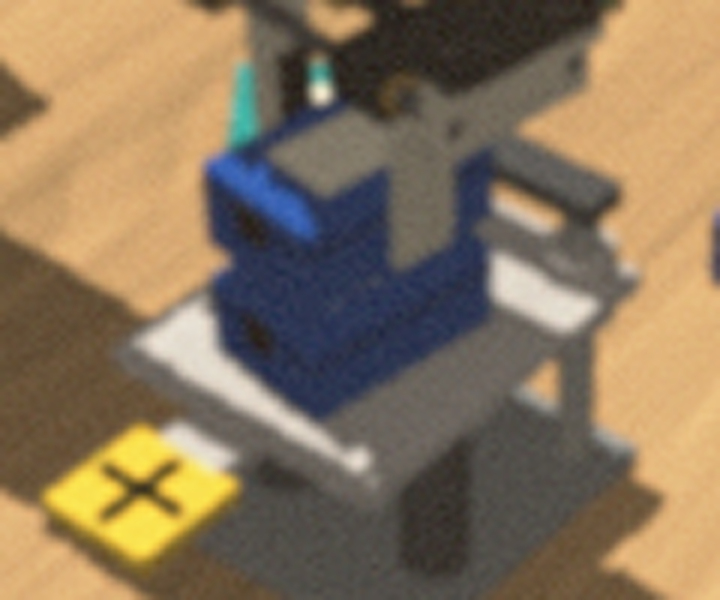

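Emit:
move_arm(moves=[[-0.004, 0, 0.04, 0, 0, 0], [-0.004, 0, 0.075, 0, 0, 0], [-0.004, 0, 0.082, 0, 0, 0], [-0.004, 0, 0.088, 0, 0, 0], [-0.004, 0, 0.088, 0, 0, 0], [-0.004, 0, 0.088, 0, 0, 0]])

```text
clock: 7.95
position: [0.5118, 0.0371, 0.3369]
tcp_rot: [0.997, -0.078, -0.0, -0.0]
contact_force: [-4.6, 0.7, 6.7]
width: 0.06
```

```bash
python3 -c "
from h import *
pose()"
```

```text
grasp [0.5118 0.0371 0.1696] yaw -8.99 tilt 0.01 t 7.95 w 0.06 F [-4.6  0.7  6.7]
```

Emit:
move_arm(moves=[[0, 0, -0.004, 0, 0, 0], [0, 0, -0.004, 0, 0, 0]])

```text
clock: 8.15
position: [0.5118, 0.0371, 0.3369]
tcp_rot: [0.997, -0.078, -0.0, -0.0]
contact_force: [-2.2, 0.2, 4.0]
width: 0.0599
```

Emit:
move_arm(moves=[[0, 0, 0, 0, 0, 0], [0, 0, 0, 0, 0, 0], [0, 0, 0, 0, 0, 0], [0, 0, 0, 0, 0, 0]], fingers=-0.8)

```text
clock: 8.55
position: [0.5119, 0.0371, 0.3366]
tcp_rot: [0.997, -0.078, -0.0, 0.0]
contact_force: [0.6, -0.3, -0.2]
width: 0.0828
```

Emit:
move_arm(moves=[[0, 0, -0.15, 0, 0, 0], [0, 0, -0.4, 0, 0, 0], [0, 0, -0.7, 0, 0, 0], [0, 0, -0.93, 0, 0, 0], [0, 0, -0.93, 0, 0, 0], [0, 0, -0.93, 0, 0, 0]])

```text
clock: 9.15
position: [0.5121, 0.0371, 0.4771]
tcp_rot: [0.997, -0.078, 0.001, -0.0]
contact_force: [-0.7, -0.2, -0.6]
width: 0.0842
```

```bash
python3 -c "
from h import *
pose();d=cam('wrist');crop(d,260,160,400,290,5,'pics/wC.png')
plan(.5635,.306,.2,-2.4)"
```

```text
grasp [0.5125 0.0371 0.3098] yaw -8.97 tilt 0.12 t 9.15 w 0.0842 F [-0.7 -0.2 -0.6]
t 9.2 shift [ 0.061 -1.824  0.721] turn [ 0.     0.001 -0.146] w 0.0837 F [-0.4 -0.6 -1.2]
```

View pics/wC.png

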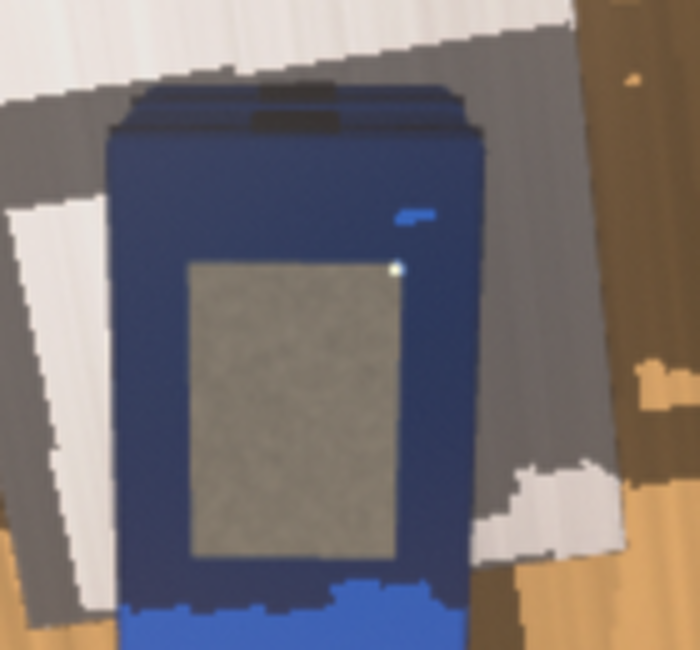

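Emit:
move_arm(moves=[[0.03, -0.9, 0, 0, 0, -0.08], [0.03, -0.9, 0.1, 0, 0, -0.14], [0.03, -0.9, 0.3, 0, 0, -0.14], [0.03, -0.9, 0.5, 0, 0, -0.14], [0.03, -0.9, 0.5, 0, 0, -0.14], [0.03, -0.9, 0.5, 0, 0, -0.14]])

```text
clock: 9.8
position: [0.5369, 0.1695, 0.3997]
tcp_rot: [1.0, -0.023, -0.002, 0.001]
contact_force: [1.2, -0.1, 0.2]
width: 0.0837
```

```bash
python3 -c "
from h import *
plan(.56,.305,.2,-2.4)"
```

```text
t 9.8 shift [ 0.113 -0.91   0.214] turn [ 0.002  0.005 -0.006] w 0.0837 F [ 1.2 -0.1  0.2]
```

Emit:
move_arm(moves=[[0.113, -0.88, 0.21, 0, 0, 0], [0.113, -0.88, 0.21, 0, 0, 0], [0.113, -0.88, 0.21, 0, 0, 0], [0.113, -0.88, 0.21, 0, 0, 0], [0.113, -0.88, 0.21, 0, 0, 0], [0.113, -0.88, 0.21, 0, 0, 0], [0.113, -0.88, 0.21, 0, 0, 0]])

```text
clock: 10.5
position: [0.561, 0.2995, 0.3713]
tcp_rot: [1.0, -0.024, 0.001, -0.0]
contact_force: [-0.8, -0.2, -0.2]
width: 0.0835
```

```bash
python3 -c "
from h import *
pose();d=cam('wrist');crop(d,250,150,410,290,5,'pics/wD.png')
plan(.56,.305,.12,-2.4)"
```

```text
grasp [0.5613 0.2995 0.204 ] yaw -2.78 tilt 0.11 t 10.5 w 0.0835 F [-0.8 -0.2 -0.2]
t 10.55 shift [-0.009 -0.036  0.559] turn [-0.001 -0.002 -0.008] w 0.0837 F [ 0.2 -0.2 -0.4]
```

View pics/wD.png

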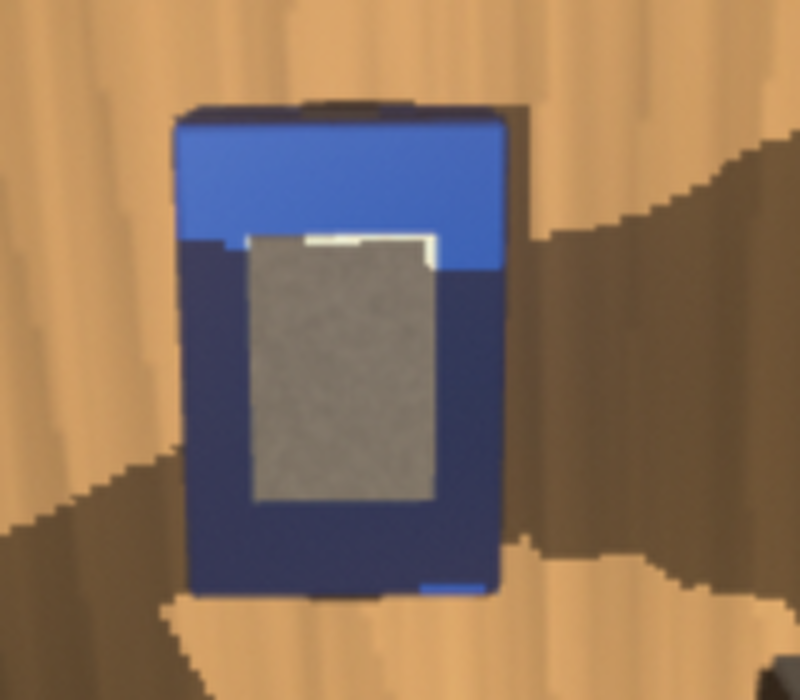

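```bash
python3 -c "
from h import *
d=cam('wrist'); pose()
rc(d,[(175,124),(506,124),(499,594),(189,594)],250,150,5,.038)
"
```

```text
grasp [0.5611 0.2998 0.2035] yaw -2.77 tilt 0.08 t 10.6 w 0.0838 F [ 0.9  0.1 -0.8]
centre [0.5598 0.3055] w 0.0587 l 0.0882 ang -2.81 -2.450000000000003
```

```bash
python3 -c "
from h import *
plan(.5598,.3055,.025,-2.6)
"
```

```text
t 10.6 shift [-0.01  -0.038  1.19 ] turn [-0.001 -0.002 -0.004] w 0.0838 F [ 0.9  0.1 -0.8]
```

Emit:
move_arm(moves=[[-0.01, -0.038, 0.3, 0, 0, 0], [-0.01, -0.038, 0.6, 0, 0, 0], [-0.01, -0.038, 0.85, 0, 0, 0], [-0.01, -0.038, 0.85, 0, 0, 0], [-0.01, -0.038, 0.85, 0, 0, 0]], fingers=-1)

```text
clock: 11.1
position: [0.5593, 0.3062, 0.2428]
tcp_rot: [1.0, -0.024, -0.0, 0.0]
contact_force: [0.8, 0.9, 1.3]
width: 0.093
```

```bash
python3 -c "
from h import *
plan(.5598,.3055,.025,-2.6)
"
```

```text
t 11.1 shift [0.004 0.004 0.336] turn [ 0.001  0.001 -0.002] w 0.093 F [0.8 0.9 1.3]
```

Emit:
move_arm(moves=[[0.004, 0.004, 0.15, 0, 0, 0], [0.004, 0.004, 0.28, 0, 0, 0], [0.004, 0.004, 0.336, 0, 0, 0], [0.004, 0.004, 0.336, 0, 0, 0], [0.004, 0.004, 0.336, 0, 0, 0]])

```text
clock: 11.6
position: [0.5608, 0.3063, 0.1942]
tcp_rot: [1.0, -0.023, 0.001, -0.001]
contact_force: [-0.1, -0.3, 0.6]
width: 0.0933
```

Emit:
move_arm(moves=[[0, 0, 0, 0, 0, 0], [0, 0, 0, 0, 0, 0], [0, 0, 0, 0, 0, 0], [0, 0, 0, 0, 0, 0], [0, 0, 0, 0, 0, 0], [0, 0, 0, 0, 0, 0]], fingers=1)

```text
clock: 12.2
position: [0.5599, 0.306, 0.192]
tcp_rot: [1.0, -0.023, 0.0, -0.0]
contact_force: [0.3, 0.2, 1.4]
width: 0.0599
```

```bash
python3 -c "
from h import *
pose()
"
```

```text
grasp [0.5599 0.306  0.0247] yaw -2.68 tilt 0.01 t 12.2 w 0.0599 F [0.3 0.2 1.4]
```

Emit:
move_arm(moves=[[0, 0, -0.1, 0, 0, 0], [0, 0, -0.3, 0, 0, 0], [0, 0, -0.6, 0, 0, 0], [0, 0, -0.9, 0, 0, 0], [0, 0, -1, 0, 0, 0], [0, 0, -1, 0, 0, 0], [0, 0, -1, 0, 0, 0]])

```text
clock: 12.9
position: [0.5595, 0.3058, 0.3408]
tcp_rot: [1.0, -0.023, -0.001, 0.0]
contact_force: [-0.9, 0.1, -1.8]
width: 0.0597
```

Emit:
move_arm(moves=[[0, 0, -0.2, 0, 0, 0], [0, 0.2, -0.5, 0, 0, 0.05], [0, 0.4, -0.67, 0, 0, 0.1], [-0.05, 0.6, -0.67, 0, 0, 0.13], [-0.1, 0.8, -0.67, 0, 0, 0.13], [-0.1, 0.95, -0.67, 0, 0, 0.13], [-0.1, 0.95, -0.67, 0, 0, 0.13]])

```text
clock: 13.6
position: [0.5378, 0.1619, 0.4392]
tcp_rot: [0.997, -0.076, -0.002, 0.001]
contact_force: [0.6, 0.7, -1.7]
width: 0.0598
```

```bash
python3 -c "
from h import *
pose();plan(.5122,.0382,.26,-8.95)
"
```

```text
grasp [0.537  0.1616 0.2719] yaw -8.69 tilt 0.3 t 13.6 w 0.0598 F [ 0.6  0.7 -1.7]
t 13.6 shift [-0.044  0.841  0.082] turn [0.003 0.006 0.006] w 0.0598 F [ 0.6  0.7 -1.7]
```

Emit:
move_arm(moves=[[-0.01, 0.2, 0.04, 0, 0, 0.006], [-0.02, 0.45, 0.08, 0, 0, 0.006], [-0.04, 0.7, 0.08, 0, 0, 0.006], [-0.04, 0.81, 0.08, 0, 0, 0.006], [-0.04, 0.81, 0.08, 0, 0, 0.006], [-0.04, 0.81, 0.08, 0, 0, 0.006], [-0.04, 0.81, 0.08, 0, 0, 0.006]])

```text
clock: 14.3
position: [0.5144, 0.0461, 0.4294]
tcp_rot: [0.997, -0.076, -0.001, -0.0]
contact_force: [0.2, 0.0, -1.9]
width: 0.0598
```

```bash
python3 -c "
from h import *
pose();plan(.5122,.0382,.222,-8.95)
"
```

```text
grasp [0.5141 0.0462 0.2621] yaw -8.74 tilt 0.1 t 14.3 w 0.0598 F [ 0.2  0.  -1.9]
t 14.3 shift [-0.006  0.054  0.267] turn [-0.     0.002  0.005] w 0.0598 F [ 0.2  0.  -1.9]
```

Emit:
move_arm(moves=[[-0.006, 0.054, 0.1, 0, 0, 0.005], [-0.006, 0.054, 0.2, 0, 0, 0.005], [-0.006, 0.054, 0.26, 0, 0, 0.005], [-0.006, 0.054, 0.26, 0, 0, 0.005], [-0.006, 0.054, 0.26, 0, 0, 0.005], [-0.006, 0.054, 0.26, 0, 0, 0.005]])

```text
clock: 14.9
position: [0.5123, 0.0373, 0.392]
tcp_rot: [0.997, -0.079, 0.0, -0.0]
contact_force: [1.7, -1.2, -0.5]
width: 0.0601
```

```bash
python3 -c "
from h import *
pose();plan(.5122,.0382,.2085,-8.95)
d=cam('side');crop(d,250,190,370,290,6,'pics/s3.png')
"
```

```text
grasp [0.5125 0.0373 0.2247] yaw -9.02 tilt 0.05 t 14.9 w 0.0601 F [ 1.7 -1.2 -0.5]
t 14.9 shift [-0.002 -0.006  0.108] turn [-0.    -0.001 -0.002] w 0.0601 F [ 1.7 -1.2 -0.5]
```

View pics/s3.png

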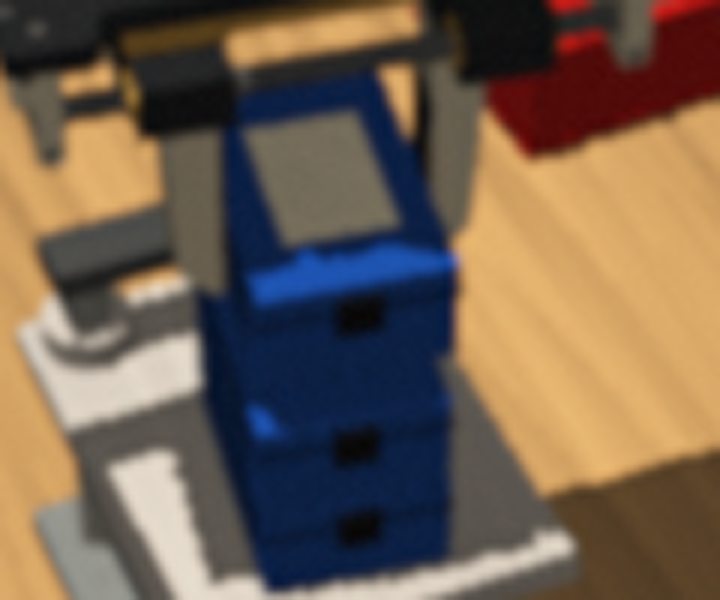

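Emit:
move_arm(moves=[[-0.002, -0.005, 0.05, 0, 0, 0], [-0.002, -0.005, 0.09, 0, 0, 0], [-0.002, -0.005, 0.105, 0, 0, 0], [-0.002, -0.005, 0.111, 0, 0, 0], [-0.002, -0.005, 0.111, 0, 0, 0], [-0.002, -0.005, 0.111, 0, 0, 0]])

```text
clock: 15.55
position: [0.5119, 0.038, 0.375]
tcp_rot: [0.997, -0.079, -0.0, -0.0]
contact_force: [-3.3, 0.5, 4.1]
width: 0.0599
```

```bash
python3 -c "
from h import *
pose()"
```

```text
grasp [0.5118 0.038  0.2077] yaw -9.02 tilt 0.02 t 15.55 w 0.0599 F [-3.3  0.5  4.1]
```

Emit:
move_arm(moves=[[0, 0, -0.002, 0, 0, 0], [0, 0, -0.002, 0, 0, 0]])

```text
clock: 15.75
position: [0.512, 0.038, 0.375]
tcp_rot: [0.997, -0.079, 0.0, -0.0]
contact_force: [-1.2, 0.3, 2.2]
width: 0.0603
```

Emit:
move_arm(moves=[[0, 0, 0, 0, 0, 0], [0, 0, 0, 0, 0, 0], [0, 0, 0, 0, 0, 0], [0, 0, 0, 0, 0, 0]], fingers=-0.8)

```text
clock: 16.15
position: [0.512, 0.038, 0.3749]
tcp_rot: [0.997, -0.079, -0.0, 0.0]
contact_force: [0.8, 0.2, 0.5]
width: 0.0831
```

Emit:
move_arm(moves=[[0, 0, -0.15, 0, 0, 0], [0, 0, -0.4, 0, 0, 0], [0, 0, -0.7, 0, 0, 0], [0, 0, -0.7, 0, 0, 0], [0, 0, -0.7, 0, 0, 0]])

```text
clock: 16.65
position: [0.5123, 0.038, 0.4816]
tcp_rot: [0.997, -0.079, 0.002, -0.0]
contact_force: [0.5, 1.2, -1.2]
width: 0.0834
```

```bash
python3 -c "
from h import *
pose();d=cam('wrist');cv2.imwrite('pics/wE.png',d['color'])
d=cam('side');crop(d,250,190,370,290,6,'pics/s4.png')
d=cam('scene');crop(d,230,170,350,270,6,'pics/c4.png')
plan(.627,-.198,.2,75)"
```

```text
grasp [0.5128 0.038  0.3143] yaw -9.02 tilt 0.19 t 16.65 w 0.0834 F [ 0.5  1.2 -1.2]
t 16.8 shift [1.008 1.433 0.738] turn [-0.002  0.003 -1.867] w 0.0836 F [ 0.1  0.1 -0.5]
```

View pics/s4.png

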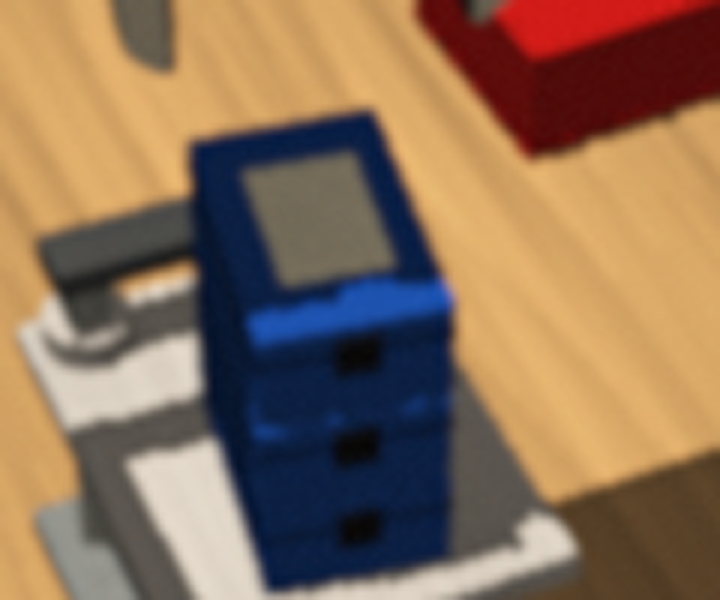

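View pics/c4.png

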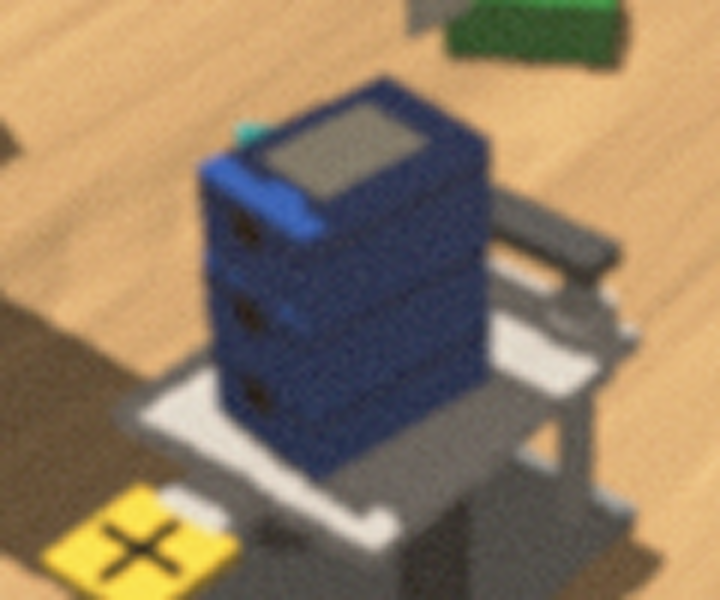

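View pics/wE.png

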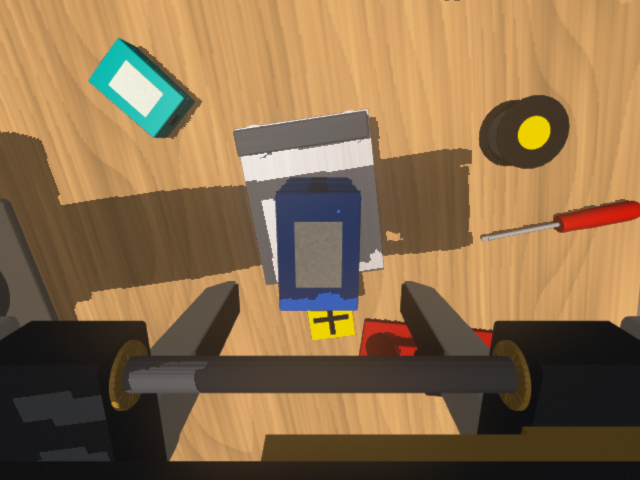

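Emit:
move_arm(moves=[[0.3, 0.3, 0, 0, 0, -0.2], [0.5, 0.7, 0, 0, 0, -0.4], [0.5, 0.9, 0, 0, 0, -0.6], [0.5, 0.9, 0.1, 0, 0, -0.8], [0.5, 0.9, 0.3, 0, 0, -0.95], [0.5, 0.9, 0.3, 0, 0, -0.95], [0.5, 0.9, 0.3, 0, 0, -0.95]])

```text
clock: 17.5
position: [0.5645, -0.1068, 0.4336]
tcp_rot: [0.958, 0.288, -0.002, -0.001]
contact_force: [-0.1, -0.4, -0.4]
width: 0.0837
```

```bash
python3 -c "
from h import *
pose();plan(.625,-.194,.26,75)"
```

```text
grasp [ 0.5638 -0.1067  0.2663] yaw 33.52 tilt 0.22 t 17.5 w 0.0837 F [-0.1 -0.4 -0.4]
t 17.5 shift [0.016 0.707 0.04 ] turn [-0.005  0.002 -0.922] w 0.0837 F [-0.1 -0.4 -0.4]
```

Emit:
move_arm(moves=[[0, 0.3, 0.04, 0, 0, -0.2], [0.016, 0.7, 0.04, 0, 0, -0.4], [0.016, 0.7, 0.04, 0, 0, -0.6], [0.016, 0.7, 0.04, 0, 0, -0.8], [0.016, 0.7, 0.04, 0, 0, -0.92], [0.016, 0.7, 0.04, 0, 0, -0.92], [0.016, 0.7, 0.04, 0, 0, -0.92], [0.016, 0.7, 0.04, 0, 0, -0.92]], fingers=-1)

```text
clock: 18.3
position: [0.6253, -0.1926, 0.4299]
tcp_rot: [0.794, 0.608, 0.0, 0.0]
contact_force: [0.7, -0.4, 0.6]
width: 0.0928
```

```bash
python3 -c "
from h import *
pose();d=cam('wrist');cv2.imwrite('pics/wF.png',d['color'])"
```

```text
grasp [ 0.6254 -0.1927  0.2626] yaw 74.93 tilt 0.06 t 18.3 w 0.0928 F [ 0.7 -0.4  0.6]
```

View pics/wF.png

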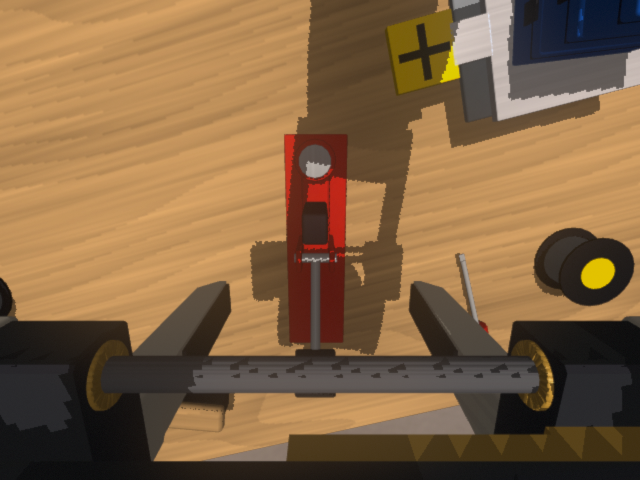

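```bash
python3 -c "
from h import *
d=cam('wrist');crop(d,270,120,370,270,5,'pics/wF1.png');crop(d,370,0,490,110,6,'pics/wF2.png')"
```

```text
(no output)
```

View pics/wF1.png

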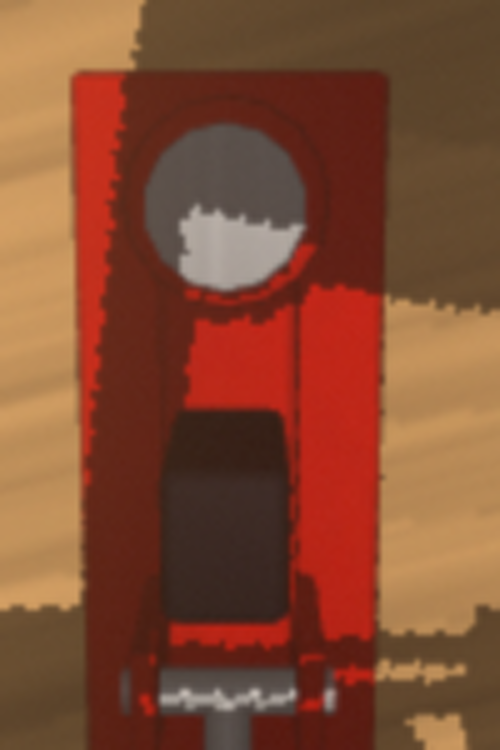

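View pics/wF2.png

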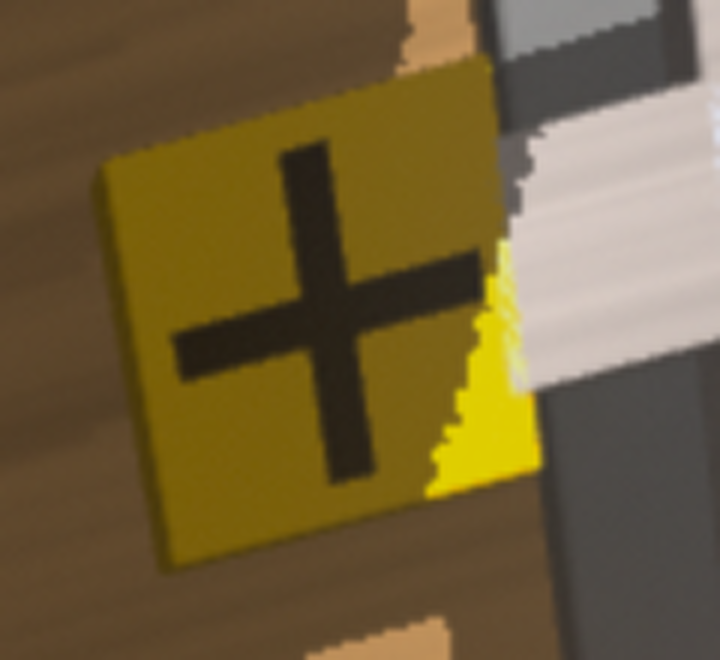

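```bash
python3 -c "
from h import *
d=cam('wrist');pose()
f=lambda x,y,u,v,k:((x+.5)/k-.5+u,(y+.5)/k-.5+v)
S=at(d,*f(226,208,270,120,5),.085);P=at(d,*f(226,547,270,120,5),.1);C=at(d,*f(328,316,370,0,6),.107)
print('S',S,'P',P,'C',C, 'S-P',np.linalg.norm((S-P)[:2]), 'jack yaw',np.degrees(np.arctan2(*(S-P)[1::-1])))
for a,b in(((75,72),(383,72)),((383,72),(375,650)),((75,72),(90,690))):
  A=at(d,*f(*a,270,120,5),.01);B=at(d,*f(*b,270,120,5),.01);e=B-A;print(np.degrees(np.arctan2(e[1],e[0])),np.linalg.norm(e))
for a,b in(((100,165),(490,55)),((165,572),(540,467)),((100,165),(165,572)),((490,55),(540,467))):
  A=at(d,*f(*a,370,0,6),.107);B=at(d,*f(*b,370,0,6),.107);e=B-A;print('pad',np.degrees(np.arctan2(e[1],e[0])),np.linalg.norm(e),A,B)
plan(P[0],P[1],.085,75)
"
```

```text
grasp [ 0.6252 -0.1929  0.262 ] yaw 75.04 tilt 0.02 t 18.45 w 0.0927 F [-0.7 -0.2 -0.3]
S [ 0.56579051 -0.18091844  0.085     ] P [ 0.62311932 -0.19632964  0.1       ] C [ 0.50707177 -0.07656491  0.107     ] S-P 0.05936411634026952 jack yaw 164.95338887975038
74.99081968554356 0.06713794428238583
-14.620062410368705 0.13201879249841772
-15.155072714864716 0.14209060286171354
pad 89.1657111081098 0.049818296673483746 [ 0.48252413 -0.10148923  0.107     ] [ 0.48324951 -0.05167622  0.107     ]
pad 89.7793802445366 0.05030719507295412 [ 0.5317868 -0.1030638  0.107    ] [ 0.53198051 -0.05275698  0.107     ]
pad -1.8307047496796882 0.049287822418563665 [ 0.48252413 -0.10148923  0.107     ] [ 0.5317868 -0.1030638  0.107    ]
pad -1.2705037367578336 0.04874297473765215 [ 0.48324951 -0.05167622  0.107     ] [ 0.53198051 -0.05275698  0.107     ]
t 18.45 shift [-0.026 -0.007  1.18 ] turn [0.    0.    0.001] w 0.0927 F [-0.7 -0.2 -0.3]
```

Emit:
move_arm(moves=[[-0.026, -0.007, 0.3, 0, 0, 0], [-0.026, -0.007, 0.6, 0, 0, 0], [-0.026, -0.007, 0.85, 0, 0, 0], [-0.026, -0.007, 1, 0, 0, 0], [-0.026, -0.007, 1, 0, 0, 0], [-0.026, -0.007, 1, 0, 0, 0]])

```text
clock: 19.05
position: [0.6232, -0.1966, 0.2795]
tcp_rot: [0.793, 0.609, -0.0, -0.0]
contact_force: [0.6, 0.4, 1.0]
width: 0.093
```

```bash
python3 -c "
from h import *
pose();plan(.6231,-.1963,.083,75)"
```

```text
grasp [ 0.6232 -0.1966  0.1122] yaw 75.09 tilt 0.02 t 19.05 w 0.093 F [0.6 0.4 1. ]
t 19.05 shift [ 0.002 -0.001  0.195] turn [-0.    -0.     0.002] w 0.093 F [0.6 0.4 1. ]
```

Emit:
move_arm(moves=[[0, 0, 0.1, 0, 0, 0], [0, 0, 0.195, 0, 0, 0], [0, 0, 0.195, 0, 0, 0], [0, 0, 0.195, 0, 0, 0]])

```text
clock: 19.45
position: [0.6229, -0.1965, 0.2491]
tcp_rot: [0.793, 0.61, -0.0, -0.001]
contact_force: [-0.3, -0.0, -0.2]
width: 0.0927
```

Emit:
move_arm(moves=[[0, 0, 0, 0, 0, 0], [0, 0, 0, 0, 0, 0], [0, 0, 0, 0, 0, 0], [0, 0, 0, 0, 0, 0], [0, 0, 0, 0, 0, 0], [0, 0, 0, 0, 0, 0], [0, 0, 0, 0, 0, 0], [0, 0, 0, 0, 0, 0]], fingers=1, grip_force=50)

```text
clock: 20.25
position: [0.6231, -0.1966, 0.2498]
tcp_rot: [0.793, 0.61, -0.0, -0.0]
contact_force: [0.5, -0.2, -0.7]
width: 0.0338
```

```bash
python3 -c "
from h import *
pose()"
```

```text
grasp [ 0.6231 -0.1966  0.0825] yaw 75.13 tilt 0.0 t 20.25 w 0.0338 F [ 0.5 -0.2 -0.7]
```

Fingers still closing; wait a little more.

Emit:
move_arm(moves=[[0, 0, 0, 0, 0, 0], [0, 0, 0, 0, 0, 0], [0, 0, 0, 0, 0, 0], [0, 0, 0, 0, 0, 0]])

```text
clock: 20.65
position: [0.6231, -0.1967, 0.2497]
tcp_rot: [0.793, 0.61, -0.0, 0.0]
contact_force: [-0.8, -1.4, -1.7]
width: 0.0238
```

Emit:
move_arm(moves=[[0, 0, -0.03, 0, 0, 0], [0, 0, -0.06, 0, 0, 0], [0, 0, -0.06, 0, 0, 0], [0, 0, -0.06, 0, 0, 0]])

```text
clock: 21.05
position: [0.623, -0.1965, 0.2585]
tcp_rot: [0.793, 0.61, -0.0, -0.0]
contact_force: [0.1, -0.1, -8.3]
width: 0.0238
```

```bash
python3 -c "
from h import *
pose();d=cam('side');crop(d,340,290,540,420,4,'pics/s5.png')
plan(.5472,-.1458,.092,30)"
```

```text
grasp [ 0.623  -0.1964  0.0912] yaw 75.13 tilt 0.03 t 21.05 w 0.0238 F [ 0.1 -0.1 -8.3]
t 21.1 shift [ 0.197 -0.575 -0.006] turn [-1.000e-03  0.000e+00  1.003e+00] w 0.0239 F [ 0.4 -0.2 -6.5]
```

View pics/s5.png

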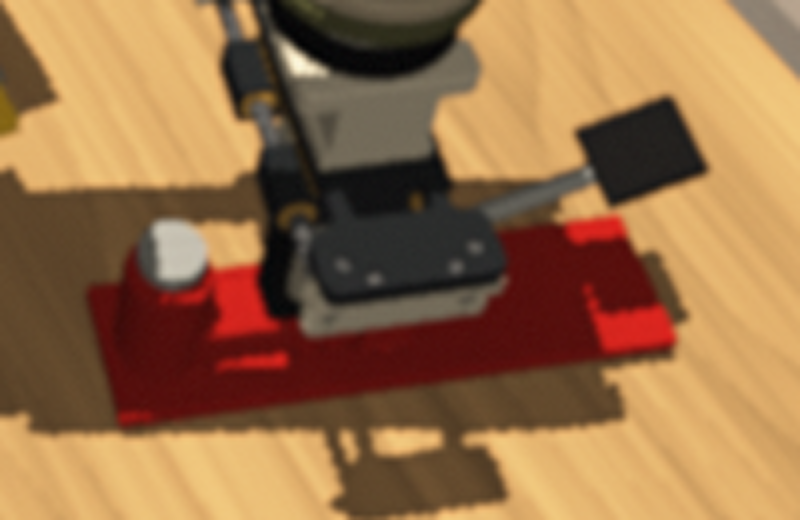

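```bash
python3 -c "
from h import *
plan(.562,-.172,.0865,30)"
```

```text
t 21.1 shift [ 0.053 -0.435  0.031] turn [-1.000e-03  0.000e+00  1.003e+00] w 0.0239 F [ 0.4 -0.2 -6.5]
```

Emit:
move_arm(moves=[[0, -0.04, 0.02, 0, 0, 0.06], [0, -0.1, 0.025, 0, 0, 0.18], [0.01, -0.17, 0.025, 0, 0, 0.33], [0.02, -0.24, 0.025, 0, 0, 0.48], [0.03, -0.31, 0.025, 0, 0, 0.63], [0.04, -0.37, 0.025, 0, 0, 0.78], [0.05, -0.42, 0.025, 0, 0, 0.92], [0.053, -0.43, 0.025, 0, 0, 1]])

```text
clock: 21.9
position: [0.562, -0.1719, 0.2546]
tcp_rot: [0.966, 0.258, -0.0, -0.0]
contact_force: [0.3, -0.2, -7.8]
width: 0.0237
```

Emit:
move_arm(moves=[[0, 0, 0, 0, 0, 0], [0, 0, 0, 0, 0, 0]])

```text
clock: 22.1
position: [0.5629, -0.1723, 0.255]
tcp_rot: [0.965, 0.261, 0.0, 0.0]
contact_force: [0.0, 0.3, -8.1]
width: 0.0242
```

```bash
python3 -c "
from h import *
pose();plan(.5372,-.1285,.0865,30)
d=cam('side');crop(d,260,270,480,420,3.6,'pics/s6.png')
d=cam('scene');crop(d,190,230,340,380,4,'pics/c6.png')"
```

```text
grasp [ 0.5629 -0.1723  0.0877] yaw 30.25 tilt 0.0 t 22.1 w 0.0242 F [ 0.   0.3 -8.1]
t 22.1 shift [-0.001 -0.339  0.008] turn [ 0.    -0.     0.006] w 0.0242 F [ 0.   0.3 -8.1]
```

View pics/s6.png

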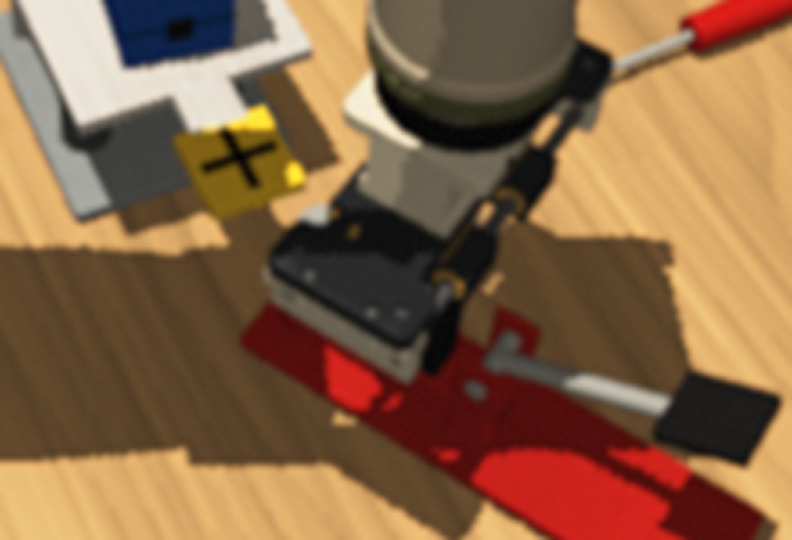

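View pics/c6.png

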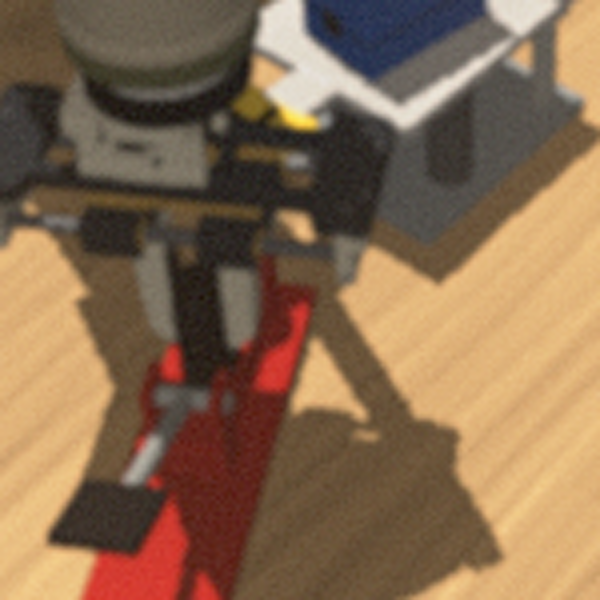

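Emit:
move_arm(moves=[[0, -0.04, 0.008, 0, 0, 0.006], [0, -0.1, 0.008, 0, 0, 0.006], [0, -0.17, 0.008, 0, 0, 0.006], [0, -0.24, 0.008, 0, 0, 0.006], [0, -0.3, 0.008, 0, 0, 0.006], [0, -0.339, 0.008, 0, 0, 0.006], [0, -0.339, 0.008, 0, 0, 0.006], [0, -0.339, 0.008, 0, 0, 0.006]])

```text
clock: 23.0
position: [0.5374, -0.1283, 0.2541]
tcp_rot: [0.966, 0.258, 0.0, 0.0]
contact_force: [0.1, -0.3, -7.5]
width: 0.0238
```

```bash
python3 -c "
from h import *
pose();plan(.5372,-.1285,.0825,30)
d=cam('wrist');cv2.imwrite('pics/w7.png',d['color'])
d=cam('side');crop(d,260,270,480,420,3.6,'pics/s7.png')"
```

```text
grasp [ 0.5375 -0.1284  0.0868] yaw 29.88 tilt 0.04 t 23.0 w 0.0238 F [ 0.1 -0.3 -7.5]
t 23.0 shift [-0.002  0.     0.028] turn [ 0.001 -0.    -0.003] w 0.0238 F [ 0.1 -0.3 -7.5]
```

View pics/s7.png

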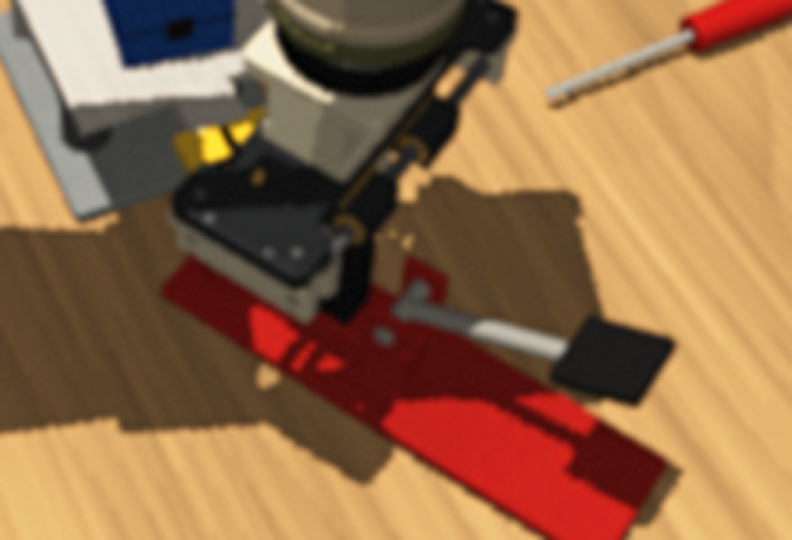

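View pics/w7.png

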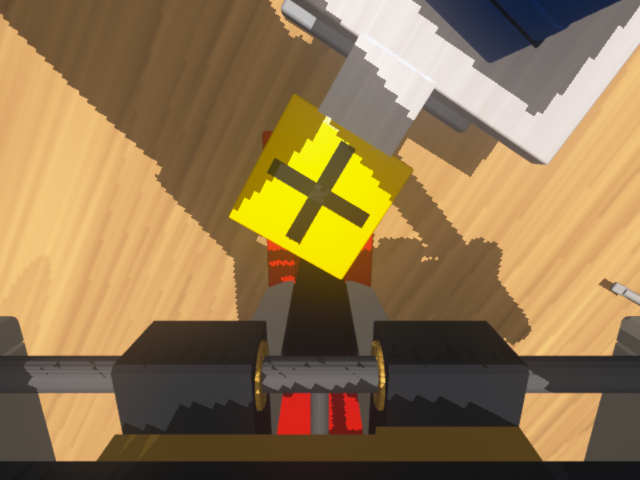

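```bash
python3 -c "
from h import *
d=cam('wrist');s=sensors.observe();pose();crop(d,220,80,420,290,3.5,'pics/w7c.png')
C=at(d,319,190,.107);print(C)
Rc=R.from_quat(s['tcp_rot']);print(Rc.inv().apply(C-s['position']))
"
```

```text
grasp [ 0.5375 -0.1288  0.0867] yaw 29.84 tilt 0.02 t 23.15 w 0.0239 F [-0.2  0.7 -7.5]
[ 0.5068503 -0.0756874  0.107    ]
[-0.0002176  -0.06129825  0.14693623]
```

View pics/w7c.png

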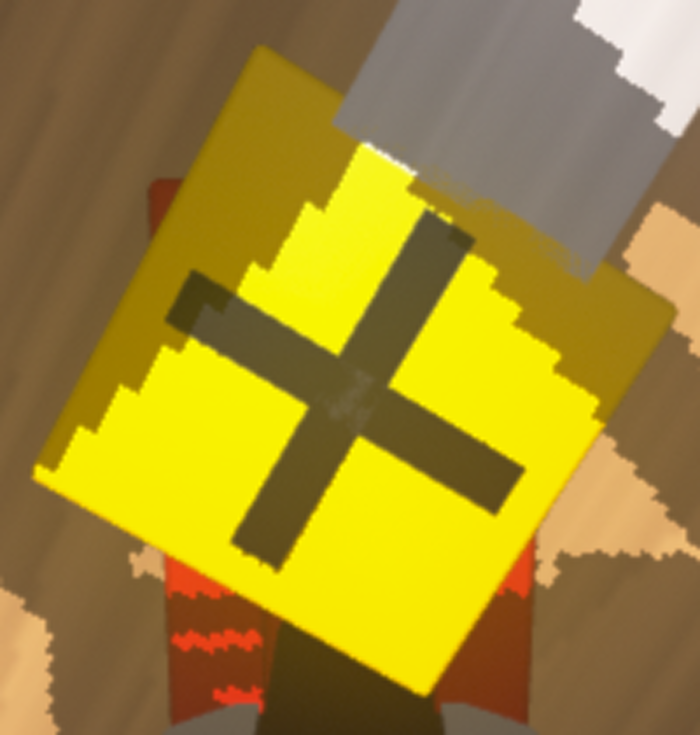

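```bash
python3 -c "
from h import *
d=cam('wrist');s=sensors.observe();pose()
Rc=R.from_quat(s['tcp_rot'])
for p,z in (((318.9,192.5),.107),((262.9,131.4),.014),((267,240),.014),((372.5,240),.014)):
  C=at(d,*p,z);print(C,Rc.inv().apply(C-s['position'])[:2])
plan(.5375,-.1288,.0835,30)
"
```

```text
grasp [ 0.5375 -0.1287  0.0866] yaw 29.84 tilt 0.01 t 23.2 w 0.0235 F [-0.1 -0.4 -7.5]
[ 0.50717805 -0.07649149  0.107     ] [-0.00032021 -0.0604052 ]
[ 0.46635651 -0.07298656  0.014     ] [-0.03399532 -0.08377869]
[ 0.49960889 -0.1317627   0.014     ] [-0.03439631 -0.01624948]
[ 0.5593036  -0.09754166  0.014     ] [ 0.03441167 -0.01623168]
t 23.2 shift [-0.     0.001  0.021] turn [ 0.    -0.    -0.004] w 0.0235 F [-0.1 -0.4 -7.5]
```

Emit:
move_arm(moves=[[0, -0.004, 0.01, 0, 0, 0], [0, -0.004, 0.02, 0, 0, 0], [0, -0.004, 0.028, 0, 0, 0], [0, -0.004, 0.028, 0, 0, 0], [0, -0.004, 0.028, 0, 0, 0]])

```text
clock: 23.7
position: [0.537, -0.1279, 0.2497]
tcp_rot: [0.966, 0.258, -0.0, -0.0]
contact_force: [-1.6, 0.5, -3.7]
width: 0.0236
```

```bash
python3 -c "
from h import *
pose()"
```

```text
grasp [ 0.5369 -0.1279  0.0824] yaw 29.85 tilt 0.01 t 23.7 w 0.0236 F [-1.6  0.5 -3.7]
```

Emit:
move_arm(moves=[[0, 0, 0.002, 0, 0, 0], [0, 0, 0.002, 0, 0, 0], [0, 0, 0.002, 0, 0, 0], [0, 0, 0.002, 0, 0, 0], [0, 0, 0.002, 0, 0, 0], [0, 0, 0.002, 0, 0, 0]], fingers=0)

```text
clock: 24.3
position: [0.5371, -0.1279, 0.2495]
tcp_rot: [0.966, 0.258, 0.0, 0.0]
contact_force: [-0.1, 0.1, 0.3]
width: 0.0467
```

Emit:
move_arm(moves=[[0, 0, -0.1, 0, 0, 0], [0, 0, -0.3, 0, 0, 0], [0, 0, -0.55, 0, 0, 0], [0, 0, -0.8, 0, 0, 0], [0, 0, -0.8, 0, 0, 0], [0, 0, -0.8, 0, 0, 0], [0, 0, -0.8, 0, 0, 0]])

```text
clock: 25.0
position: [0.5367, -0.1278, 0.3687]
tcp_rot: [0.966, 0.258, -0.0, -0.0]
contact_force: [0.9, -0.0, 0.3]
width: 0.0462
```

```bash
python3 -c "
from h import *
pose()
d=cam('wrist');cv2.imwrite('pics/w8.png',d['color']);crop(d,240,100,400,260,4,'pics/w8c.png')
d=cam('side');crop(d,270,270,470,420,4,'pics/s8.png')
d=cam('scene');crop(d,210,240,310,400,3.6,'pics/c8.png')"
```

```text
grasp [ 0.5365 -0.1277  0.2014] yaw 29.86 tilt 0.07 t 25.0 w 0.0462 F [ 0.9 -0.   0.3]
```

View pics/s8.png

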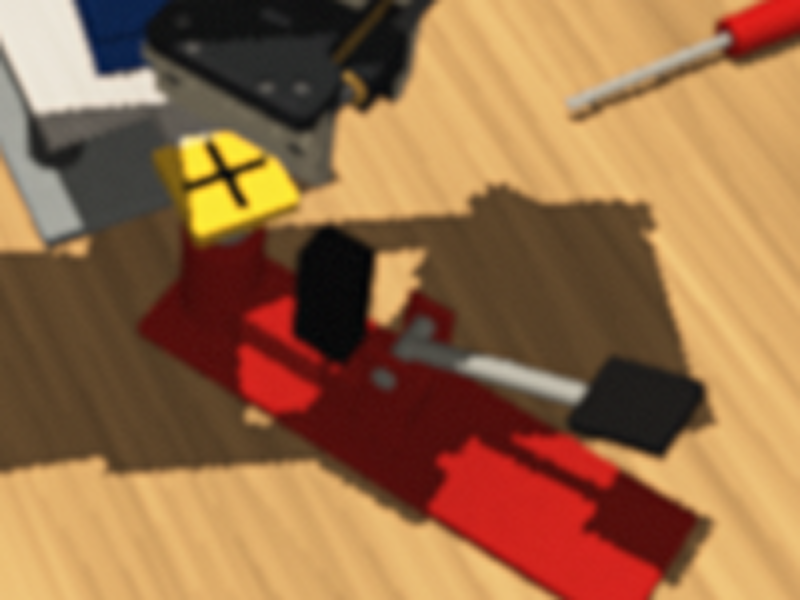

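View pics/w8.png

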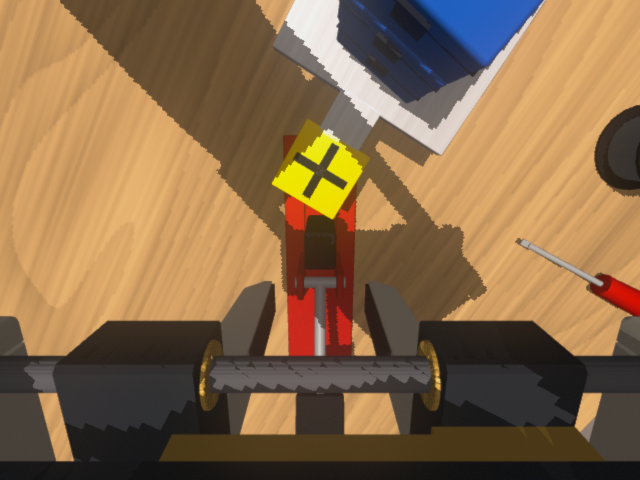

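View pics/w8c.png

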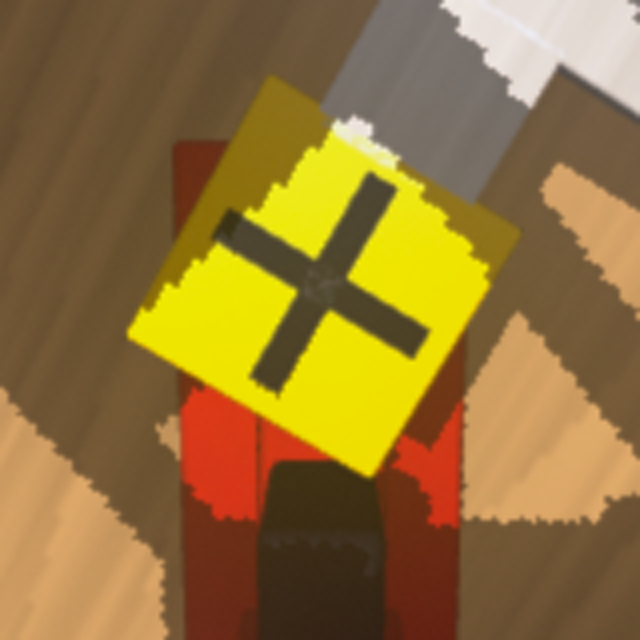

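View pics/c8.png

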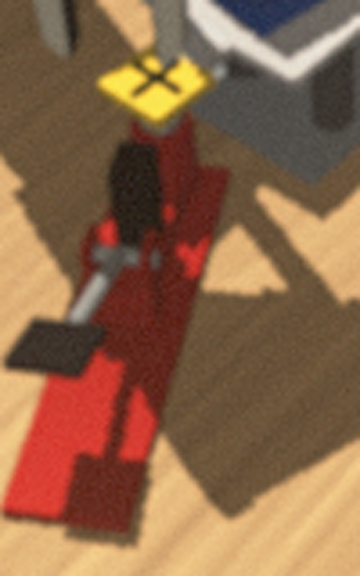

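```bash
python3 -c "
from h import *
d=cam('wrist');s=sensors.observe();pose()
Rc=R.from_quat(s['tcp_rot'])
for n,p,z in (('cross',(324,286),.107),('FL',(174,142),.01),('L',(186,620),.01),('R',(459,620),.01),('postL',(259,543),.1),('postR',(384,543),.1)):
  C=at(d,(p[0]+.5)/4-.5+240,(p[1]+.5)/4-.5+100,z);print(n,C,Rc.inv().apply(C-s['position'])[:2])
"
```

```text
grasp [ 0.5363 -0.1276  0.2007] yaw 29.86 tilt 0.14 t 25.2 w 0.0467 F [-0.7 -0.1 -0.8]
cross [ 0.50718984 -0.07626254  0.107     ] [ 0.00050783 -0.05884712]
FL [ 0.46480754 -0.07181976  0.01      ] [-0.03387966 -0.0836207 ]
L [ 0.52224151 -0.1725538   0.01      ] [-0.03421766  0.03233553]
R [ 0.58228739 -0.13805707  0.01      ] [0.03503202 0.03231018]
postL [ 0.52019684 -0.1227662   0.1       ] [-0.01135129 -0.01202761]
postR [ 0.54004123 -0.11136876  0.1       ] [ 0.0115332  -0.01203314]
```

```bash
python3 -c "
from h import *
plan(.608,-.2525,.16,30)"
```

```text
t 25.2 shift [-0.001  0.959  0.269] turn [-0.002  0.002 -0.003] w 0.0467 F [-0.7 -0.1 -0.8]
```

Emit:
move_arm(moves=[[0, 0.3, 0, 0, 0, 0], [0, 0.6, 0, 0, 0, 0], [0, 0.9, 0.1, 0, 0, 0], [0, 0.95, 0.2, 0, 0, 0], [0, 0.95, 0.27, 0, 0, 0], [0, 0.95, 0.27, 0, 0, 0], [0, 0.95, 0.27, 0, 0, 0]], fingers=1)

```text
clock: 25.9
position: [0.6076, -0.2501, 0.3288]
tcp_rot: [0.966, 0.258, -0.0, -0.0]
contact_force: [0.1, 0.2, 0.1]
width: 0.0005
```

```bash
python3 -c "
from h import *
pose();plan(.608,-.2525,.1347,30)
d=cam('side');crop(d,290,250,510,420,3.6,'pics/s9.png')
d=cam('scene');crop(d,180,240,320,400,3.7,'pics/c9.png')"
```

```text
grasp [ 0.6075 -0.25    0.1615] yaw 29.92 tilt 0.06 t 25.9 w 0.0005 F [0.1 0.2 0.1]
t 25.9 shift [-0.006  0.015  0.178] turn [-0.001  0.001 -0.002] w 0.0005 F [0.1 0.2 0.1]
```

View pics/s9.png

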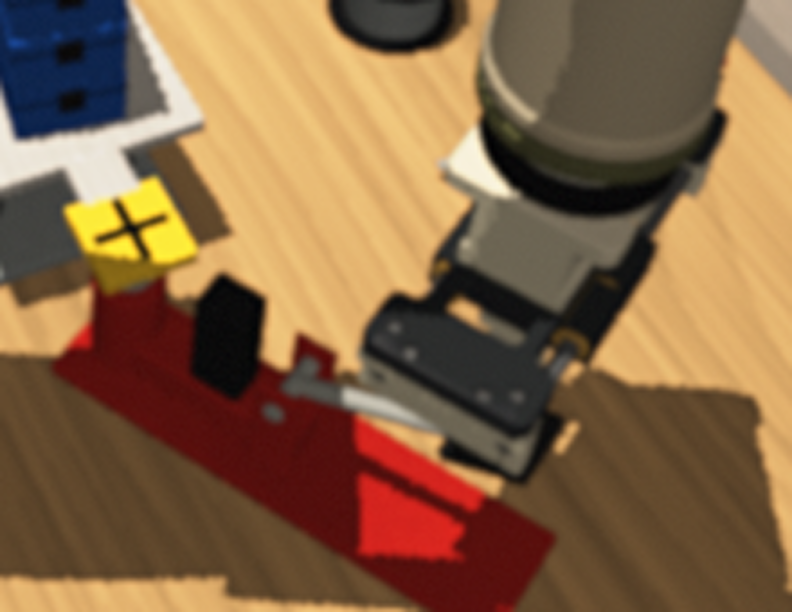

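View pics/c9.png

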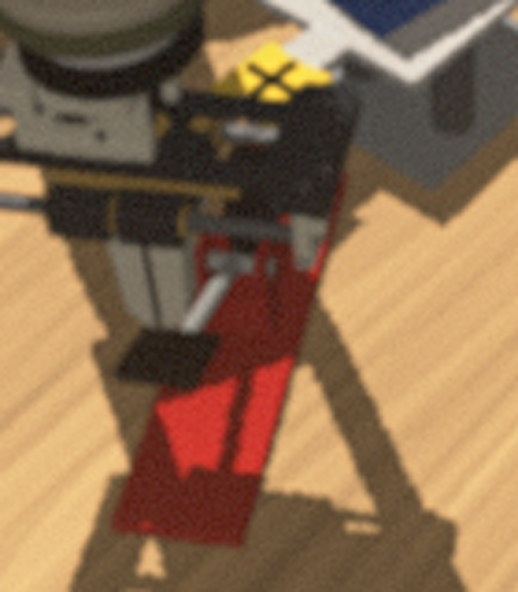

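Emit:
move_arm(moves=[[-0.004, 0.02, 0.08, 0, 0, 0], [-0.004, 0.02, 0.15, 0, 0, 0], [-0.004, 0.02, 0.19, 0, 0, 0], [-0.004, 0.02, 0.19, 0, 0, 0], [-0.004, 0.02, 0.19, 0, 0, 0]])

```text
clock: 26.5
position: [0.6087, -0.254, 0.2998]
tcp_rot: [0.966, 0.258, -0.001, -0.001]
contact_force: [-2.1, 2.0, 1.5]
width: 0.0004
```

```bash
python3 -c "
from h import *
pose();plan(.614,-.263,.0797,30)"
```

```text
grasp [ 0.6084 -0.2538  0.1325] yaw 29.86 tilt 0.11 t 26.5 w 0.0004 F [-2.1  2.   1.5]
t 26.5 shift [0.001 0.07  0.352] turn [-0.002  0.001 -0.003] w 0.0004 F [-2.1  2.   1.5]
```

Emit:
move_arm(moves=[[0, 0.015, 0.04, 0, 0, 0], [0, 0.03, 0.09, 0, 0, 0], [0, 0.042, 0.14, 0, 0, 0], [0, 0.052, 0.19, 0, 0, 0], [0, 0.06, 0.24, 0, 0, 0], [0, 0.065, 0.28, 0, 0, 0], [0, 0.07, 0.32, 0, 0, 0], [0, 0.07, 0.34, 0, 0, 0]])

```text
clock: 27.3
position: [0.6146, -0.264, 0.2498]
tcp_rot: [0.966, 0.258, 0.001, 0.001]
contact_force: [-3.4, 0.9, 10.7]
width: 0.0003
```

```bash
python3 -c "
from h import *
pose();plan(.614,-.263,.0797,30)
d=cam('side');crop(d,290,220,510,390,3.6,'pics/s10.png')"
```

```text
grasp [ 0.6148 -0.2641  0.0825] yaw 29.84 tilt 0.09 t 27.3 w 0.0003 F [-3.4  0.9 10.7]
t 27.3 shift [-0.    -0.008  0.018] turn [ 0.002 -0.001 -0.003] w 0.0003 F [-3.4  0.9 10.7]
```

View pics/s10.png

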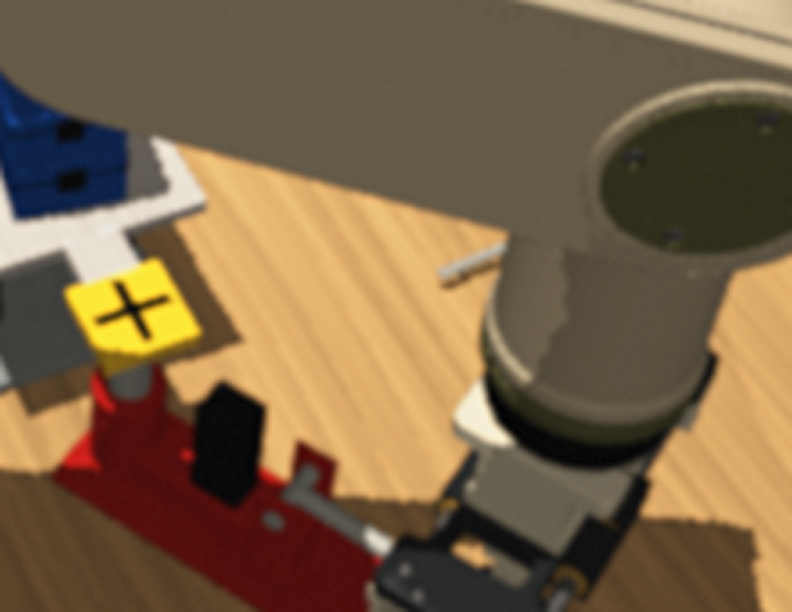

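Emit:
move_arm(moves=[[0, 0, 0.012, 0, 0, 0], [0, 0, 0.02, 0, 0, 0], [0, 0, 0.025, 0, 0, 0], [0, 0, 0.03, 0, 0, 0], [0, 0, 0.03, 0, 0, 0]])

```text
clock: 27.85
position: [0.6147, -0.264, 0.2471]
tcp_rot: [0.966, 0.258, 0.001, 0.001]
contact_force: [-6.3, 2.6, 18.5]
width: 0.0005
```

```bash
python3 -c "
from h import *
pose()"
```

```text
grasp [ 0.6149 -0.2642  0.0798] yaw 29.85 tilt 0.12 t 27.85 w 0.0005 F [-6.3  2.6 18.5]
```

Emit:
move_arm(moves=[[0, 0, 0.004, 0, 0, 0], [0, 0, 0.008, 0, 0, 0], [0, 0, 0.008, 0, 0, 0]])

```text
clock: 28.15
position: [0.6147, -0.264, 0.2468]
tcp_rot: [0.966, 0.258, 0.001, 0.001]
contact_force: [-10.2, 5.0, 23.0]
width: 0.0006
```

```bash
python3 -c "
from h import *
pose()"
```

```text
grasp [ 0.615  -0.2642  0.0795] yaw 29.86 tilt 0.13 t 28.15 w 0.0006 F [-10.2   5.   23. ]
```

Emit:
move_arm(moves=[[0, 0, -0.05, 0, 0, 0], [0, -0.01, -0.12, 0, 0, 0], [0, -0.02, -0.2, 0, 0, 0], [0, -0.04, -0.3, 0, 0, 0], [0, -0.07, -0.4, 0, 0, 0], [0, -0.07, -0.5, 0, 0, 0], [0, -0.07, -0.5, 0, 0, 0], [0, -0.07, -0.5, 0, 0, 0]])

```text
clock: 28.95
position: [0.609, -0.2546, 0.3187]
tcp_rot: [0.966, 0.258, 0.0, 0.0]
contact_force: [-0.2, 0.8, -0.5]
width: 0.0001
```

Emit:
move_arm(moves=[[0, 0, 0, 0, 0, 0], [0, 0, 0, 0, 0, 0], [0, 0, 0, 0, 0, 0], [0, 0, 0, 0, 0, 0]])

```text
clock: 29.35
position: [0.6088, -0.2543, 0.3181]
tcp_rot: [0.966, 0.258, -0.0, -0.0]
contact_force: [-0.8, -0.4, 0.1]
width: 0.0002
```

```bash
python3 -c "
from h import *
pose()
d=cam('side');crop(d,270,220,490,390,3.6,'pics/s11.png')
d=cam('scene');crop(d,180,170,340,400,2.5,'pics/c11.png')
d=cam('wrist');cv2.imwrite('pics/w11.png',d['color'])
plan(.608,-.2525,.1347,30)
"
```

```text
grasp [ 0.6087 -0.2543  0.1508] yaw 29.85 tilt 0.05 t 29.35 w 0.0002 F [-0.8 -0.4  0.1]
t 29.5 shift [ 0.001 -0.014  0.11 ] turn [-0.     0.    -0.003] w 0.0005 F [0.4 0.3 0.9]
```

View pics/s11.png

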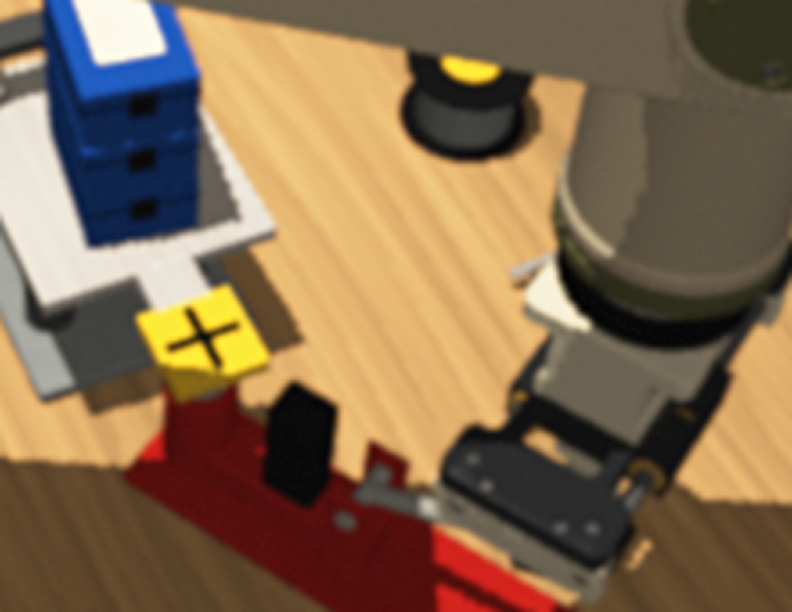

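View pics/c11.png

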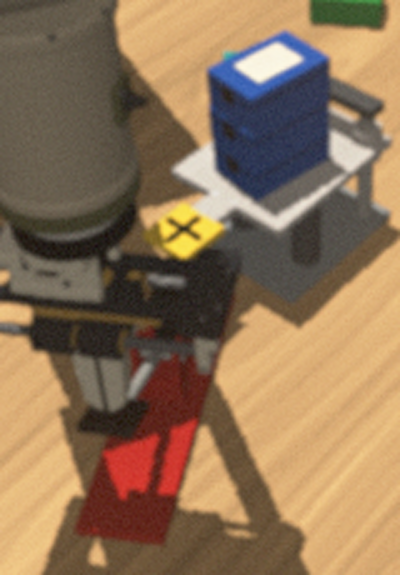

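View pics/w11.png

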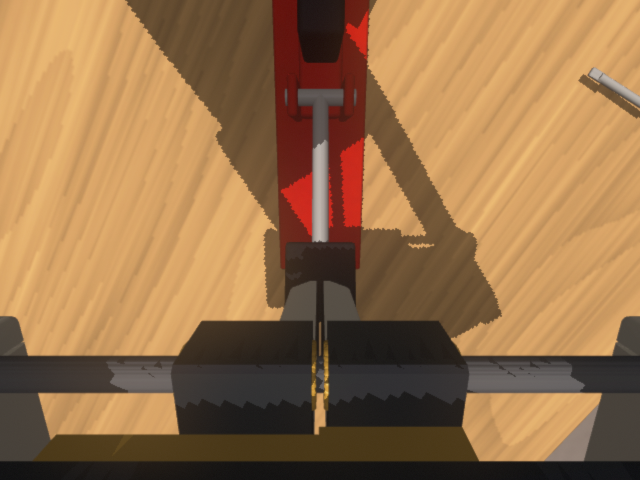

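```bash
python3 -c "
from h import *
d=cam('wrist')
for u,v in((293,248),(293,260),(345,250),(320,180),(320,220)): print(d['P'][v,u].round(4))
"
```

```text
[ 0.5858 -0.2447  0.108 ]
[ 0.5889 -0.2498  0.1116]
[ 0.612  -0.2309  0.1085]
[ 0.5811 -0.2055  0.0893]
[ 0.5922 -0.2249  0.0977]
```

Emit:
move_arm(moves=[[0, 0, 0.08, 0, 0, 0], [0, 0.005, 0.13, 0, 0, 0], [0, 0.02, 0.18, 0, 0, 0], [0, 0.03, 0.23, 0, 0, 0], [-0.002, 0.04, 0.28, 0, 0, 0], [-0.004, 0.048, 0.33, 0, 0, 0], [-0.006, 0.055, 0.38, 0, 0, 0], [-0.006, 0.058, 0.42, 0, 0, 0]])

```text
clock: 30.35
position: [0.6135, -0.263, 0.2569]
tcp_rot: [0.966, 0.258, 0.002, 0.001]
contact_force: [1.9, -0.9, 10.3]
width: 0.0007
```

```bash
python3 -c "
from h import *
pose()"
```

```text
grasp [ 0.6141 -0.2633  0.0896] yaw 29.85 tilt 0.24 t 30.35 w 0.0007 F [ 1.9 -0.9 10.3]
```

Emit:
move_arm(moves=[[0, 0, 0.03, 0, 0, 0], [0, 0, 0.055, 0, 0, 0], [0, 0, 0.07, 0, 0, 0], [0, 0, 0.077, 0, 0, 0], [0, 0, 0.08, 0, 0, 0], [0, 0, 0.08, 0, 0, 0]])

```text
clock: 30.95
position: [0.6136, -0.2632, 0.247]
tcp_rot: [0.966, 0.258, 0.002, 0.002]
contact_force: [-2.3, 0.5, 19.2]
width: 0.0005
```

```bash
python3 -c "
from h import *
pose()"
```

```text
grasp [ 0.6144 -0.2637  0.0797] yaw 29.85 tilt 0.29 t 30.95 w 0.0005 F [-2.3  0.5 19.2]
```

A bit firmer, then hold and check the final state.

Emit:
move_arm(moves=[[-0.002, 0, 0.004, 0, 0, 0], [-0.003, 0, 0.008, 0, 0, 0], [-0.003, 0, 0.008, 0, 0, 0], [-0.003, 0, 0.008, 0, 0, 0]])

```text
clock: 31.35
position: [0.6135, -0.2633, 0.2468]
tcp_rot: [0.966, 0.258, 0.002, 0.002]
contact_force: [-3.7, 2.5, 23.9]
width: 0.0003
```

```bash
python3 -c "
from h import *
pose()
d=cam('side');crop(d,250,190,470,360,3.6,'pics/s12.png')
d=cam('scene');crop(d,180,150,360,400,2.4,'pics/c12.png')
P=d['P'];h=d['hsv'];m=(h[...,0]>22)&(h[...,0]<36)&(h[...,1]>150)&(P[...,1]<0)&(P[...,0]<.6);print('pad z',np.nanmedian(P[m],0))
m=(h[...,0]>100)&(h[...,0]<128)&(h[...,1]>100)&(P[...,1]<.15)&(P[...,0]>.4);print('top z',np.nanpercentile(P[m][:,2],[90,97]))
pose()"
```

```text
grasp [ 0.6144 -0.2637  0.0795] yaw 29.86 tilt 0.33 t 31.35 w 0.0003 F [-3.7  2.5 23.9]
pad z [ 0.51386143 -0.08303927  0.13011043]
top z [0.24439185 0.24525277]
grasp [ 0.6144 -0.2637  0.0795] yaw 29.86 tilt 0.33 t 31.45 w 0.0002 F [-3.9  2.2 24.6]
```

View pics/s12.png

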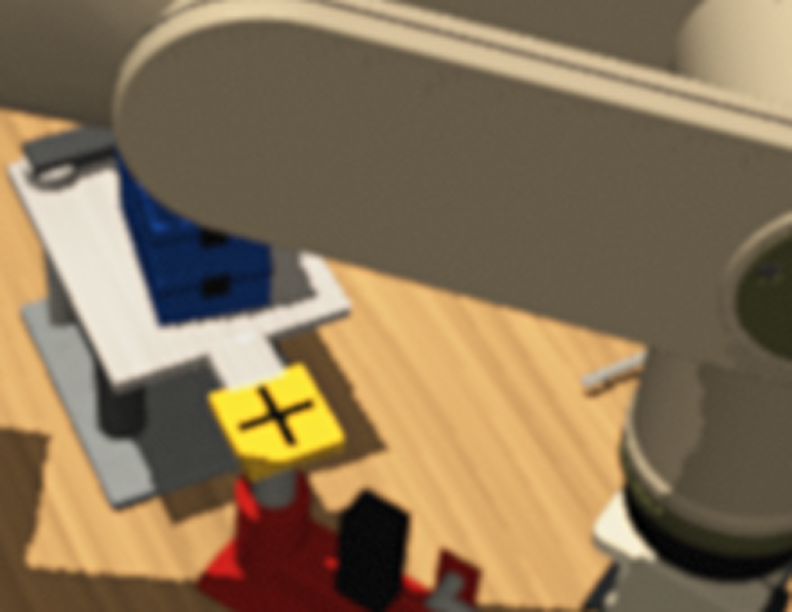

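View pics/c12.png

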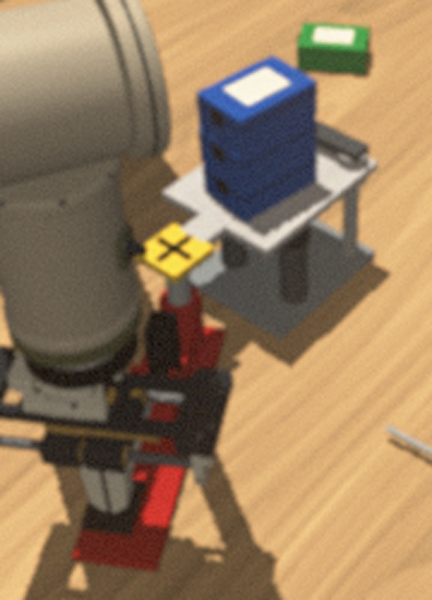

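```bash
python3 -c "
from h import *
print(workorder.finish_job())"
```

```text
the job is handed in; nothing more can be done
None
```

I stacked both loose blue cases on the base case and stood the jack under the lift pad. I then pumped the handle fully down once, let it spring all the way back up, and pressed it down again. The job was handed in at about 31.5 s with the handle still held down.

My last checks showed:
- **Handle:** it is on its stop. Extra push raised the force without further travel, and I am holding it with about 24 N.
- **Plate:** the pad's top is at 130 mm, so the plate is raised 23 mm. That matches a full stroke.
- **Stack:** the case stack's top is at about 245 mm. The three cases look square in both camera views, but I did not measure their alignment numerically after placing.
- **Jack:** before pumping, the saddle was within about 1–2 mm of the cross in the wrist camera view. The jack had not moved after the first stroke in the side view.
- **Bystanders:** I did not touch the spool, screwdriver, bin or the turquoise and green look-alikes.

One check disagreed. The wrist camera and the fixed cameras differed by 3–8 mm in absolute position. I used the wrist camera's values throughout, since the relative positions agreed to about 2 mm.

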